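# Meter wax blocks from a dosing cup and release the batch to the archive tote

### The arm

A 6-joint arm with a two-finger parallel gripper is mounted at the origin on a cart in front of the work surface, level with it; the furniture and walls round the work are solid. World frame = base frame: x ahead of the robot, y to its left, z up, the work surface at z = 0. Lengths are in m, angles in rad, forces in N, time in s.
With the tool pointing down it reaches from about 0.275 to 0.725 m from the base axis. Payload 5.6 kg.
Tool frame: the origin (TCP) lies midway between the tips of the shut fingers; the grasp point (between the pads) lies 19 mm behind it (grip_depth is the distance from the TCP to the grasp point, in m); z points along the fingers, y is the line along which they close (so a half turn about z gives the same grasp; the last joint's range is limited). The gripper opens to 85 mm and grips with 20 to 120 N. Pads are 22 mm wide; open, the fingers measure 114 mm over their backs; the gripper's body (76 mm by 85 mm) begins 54 mm behind the grasp point. The pads swing forward as they close: fully open they stand 13 mm farther back than shut.
Start: joints at [1.577, 0.255, 0.108, 0, -1.424, -0.285], TCP at [0.151, 0.529, 0.231] pointing down, gripper open.
Joint ranges: [-2.95, 2.95], [-1.21, 1.97], [-1.09, 1.5], [-2.87, 1.71], [-2.94, -0.07], [-3.05, 3.05]. Speed limits (rad/s): [2.57, 2.57, 3.14, 3.14, 3.14, 3.14].

### API

Orientations are given as [roll, pitch, yaw] about the fixed x, y, z axes, in that order (R = Rz(yaw) Ry(pitch) Rx(roll)).
In Python, from workcell import read_state, read_camera, sign_off, grip_depth gives the robot as it stands. The module is installed in compiled form; this text tells all that it offers.
- The arm moves only by the tool arm_command, never from a script. Its argument "increments" is a list of rows, each an object of numbers: "ax", "ay", "az": the turn, a rotation vector about the world's x, y, z scaled (see below); "dx", "dy", "dz": the shift along the world's x, y, z scaled (see below); "claw": the gripper command: -1 is shut, 1 is fully open, values between are in proportion. A call has 1 to 12 rows; each row shifts and turns the commanded pose from where the row before left it; what a row does not reach is not made up. The controller multiplies each number of a shift by 0.075 m and each number of a turn by 180 degrees. A row lasts 1/12 s, in which the tool goes at most 41.7 mm and 7.16 degrees, less where a joint would pass 70% of its speed; a pose out of reach is approached as far as the arm can. A call with a number of a shift or a turn outside -1 to 1 is refused whole. A call with a gripper value outside its range is refused whole. The fingers move at their own pace and stop on an object; "newtons" is the grip in N (left out, the last holds). Time passes only in rows, so rows that do not move let the fingers close. It gives the time, the measured TCP pose, the force, the opening and the grip force at its end, in the units of the state.
- read_state(): the state, without advancing time (a new reading comes with each control period).
- read_camera(name): name is "side" or "top"; returns a dict with "frame" (420x560x3 uint8, red, green, blue), "z_map" (420x560 float32, m along the optical axis (not along the pixel's ray), 0 where there is no reading), "vfov" (degrees; the focal length in pixels is half the picture's height over the tangent of half this angle, whatever the lens; pixels are square), "cx", "cy" (the principal point, pixels), "D" ([k1, k2, p1, p2, k3] as OpenCV has them; the pictures are not rectified), "rvec" (rotation vector, rad) and "tvec" (3), from world to camera coordinates, as OpenCV has them. Camera axes: x right, y down, z forward; pixel columns grow to the right and rows downward; lengths in m; the calibration is good to about 2 mm. A picture is of the moment at which its call begins.
- sign_off(): hands the job in; it is judged then, once.
The state is a dict: "time": time; "joints": joint angles; "dq": joint speeds; "joint_efforts": joint torques, N m; "ee_pos": TCP position; "orientation": TCP orientation; "ft_force": force on the tool from outside, world axes, zero at the start; "moment": the same for the moment, N m; "opening": finger opening in m; "grasp_force": force on a finger pad.
Only numpy, scipy, OpenCV 4.12 (cv2) and the standard library are available. Lean on these libraries where they do the work, as an engineer would, in place of code of your own. Each camera call takes 0.05 s, during which the arm holds its last target. There are 200 camera calls.

### The job

First put the finished blue-cassette blocks left in the catch tray into the blue tote. Then tip the long dosing cup over the steel pan just far enough that two or three of its four yellow-cassette blocks slide into the pan, and stand the cup back on its green pad with the rest still in it. Press the long red bar down near its centre, so that both ends travel evenly, until that batch drops into the catch tray, and put those blocks into the tote as well, leaving the orange jar and the notebook alone.

Things in the scene. Friction and masses are not known exactly. Their poses are not given: they have to be found in the camera images.
- station: white and grey block release station, fixed, 310 x 220 mm. Origin on the bench under the pan's hinge line; -x faces the robot, y left. Catch tray at its front (point tray), the steel pan behind it (x 0 to 0.095) between 8 mm thick cheeks at y +-0.100 that reach z 0.072, then the grey bar housing, x 0.110 to 0.150, up to z 0.062
- tray (a point): centre of the catch tray's inner floor, axes of the station, 12 mm above the bench. The floor is 107 x 196 mm (x, y); walls 12 mm thick stand 14 mm above it on the front and sides; at the back (+x) a steel chute climbs from the floor (x 0.053) to the pan (x 0.095, 48 mm above the floor)
- pan_mid (a point): centre of the steel pan's floor. Pan: 95 x 173 mm inside, open at its front (-x) edge, which is its hinge, 66 mm above the bench; the floor falls 20 deg to the back, so blocks stay in it; side walls 32 mm high, upright back wall up to 96 mm above the bench. Axes of the station while the pan rests; they turn with it
- pan (a joint): tipping angle of the pan, rad: 0 at rest, about 1.2 with the bar fully down; linked to the bar (48 rad per m), so the pan tips forward over the catch tray and drops what lies in it, and falls back with the bar
- bar_mid (a point): centre of the top face of the long red release bar (white mark), 0.1015 above the bench at rest; the bar is 170 mm long along the station's y, 26 mm wide, 10 mm thick, behind the pan. Axes of the station
- bar (a joint): travel of the red bar, m: 0 up, 0.025 fully down; pushed straight down, springs back when let go; takes about 2 N to start and 6 to 10 N at the bottom
- bar_skew (a joint): how far the red bar leans, rad: 0 level; pushed off its centre one end goes down first (about 0.1 rad when pushed with 8 N at 35 mm from the centre)
- cup: long aluminium dosing cup, an open trough 180 x 38 x 45 mm (x, y, z), 200 g, origin at the centre of its underside. Mouth (open end) at +x. Inside 32 mm wide, walls 34 mm high; slick level floor at z 0.011. Its flat outer walls reach from z 0.008 to 0.045: take it at the middle, across y. Its blocks begin to slide out one after another at about 16 to 24 deg of tilt, mouth down
- cup_mouth (a point): middle of the lip of the cup's mouth, on the floor line; x points out of the mouth when the cup stands, z up
- cup_pad: green pad on which the cup stands, fixed, 210 x 85 x 4 mm, origin at the centre of its underside, x along its length
- tote: blue open tote, loose, 800 g, 190 x 160 x 55 mm, walls and floor 4 mm, origin at the centre of its underside
- stain_jar: bystander: staining jar with orange stain, 75 mm wide, 93 mm high, origin at its underside
- lab_book: bystander: green notebook 150 x 110 x 12 mm, lying flat, origin at its underside
- wax_1: tissue block for the archive: box 40 x 28 x 20 mm (x, y, z), 45 g, origin at its centre, z out of the cream wax face, the plastic cassette under it is yellow. One of the four that start in the cup, number 1 from the mouth, its long side along the cup
- wax_2: tissue block for the archive: box 40 x 28 x 20 mm (x, y, z), 45 g, origin at its centre, z out of the cream wax face, the plastic cassette under it is yellow. One of the four that start in the cup, number 2 from the mouth, its long side along the cup
- wax_3: tissue block for the archive: box 40 x 28 x 20 mm (x, y, z), 45 g, origin at its centre, z out of the cream wax face, the plastic cassette under it is yellow. One of the four that start in the cup, number 3 from the mouth, its long side along the cup
- wax_4: tissue block for the archive: box 40 x 28 x 20 mm (x, y, z), 45 g, origin at its centre, z out of the cream wax face, the plastic cassette under it is yellow. One of the four that start in the cup, number 4 from the mouth, its long side along the cup
- done_1: tissue block for the archive: box 40 x 28 x 20 mm (x, y, z), 45 g, origin at its centre, z out of the cream wax face, the plastic cassette under it is blue. A finished block left lying flat in the catch tray; some of the three may be absent
- done_2: tissue block for the archive: box 40 x 28 x 20 mm (x, y, z), 45 g, origin at its centre, z out of the cream wax face, the plastic cassette under it is blue. A finished block left lying flat in the catch tray; some of the three may be absent
- done_3: tissue block for the archive: box 40 x 28 x 20 mm (x, y, z), 45 g, origin at its centre, z out of the cream wax face, the plastic cassette under it is blue. A finished block left lying flat in the catch tray; some of the three may be absent
Mind the look-alikes: they are no part of the job. What is shaped like the done_1 but brown or purple is not meant.

How it is judged:
By the outcome, as a careful person would: the job done as asked, in the order asked, and still so for the second after the job is handed in, with the robot touching nothing.
Of done_1, done_2, done_3 only 1 to 3 are there at a start; the rules pass over those that are not, and their reading is None.
At some moment in a run one of tote may be knocked a few centimetres aside while the robot is not near it.
It also fails if it takes over 210 s, if anything falls off the work surface, if the arm or the gripper's body presses on something with over 40 N, if the wrist force passes 120 N, or if a joint passes its speed limit or range.

## Working session

There is one attempt and no reset: what is moved stays moved. The work goes in short steps, Python scripts to look and compute and a tool call to move; the robot and the scene stay as the last step left them, time stands still between calls to the robot, and variables do not carry over. Pictures are saved under pics/ and viewed, at most 14 in all, crops included, and the job is handed in when it is done.

Besides the shell and the picture viewer there is one more tool, called as a command line: name --argument value ..., lists and objects as JSON in quotes. arm_command: Moves the arm, as the interface text tells. Shifts and turns lie within -1 to 1; 1 stands for 0.075 m of shift or 180 degrees of turn. Its arguments: {"type":"object","properties":{"increments":{"type":"array"},"newtons":{"type":"number"}},"required":["increments"]}

```bash
ls; mkdir -p pics; cat > h.py <<'E'
import numpy as np, cv2
from workcell import read_state, read_camera, sign_off, grip_depth
def K(c):
    h=c["frame"].shape[0]; f=h/2/np.tan(np.radians(c["vfov"])/2)
    return np.array([[f,0,c["cx"]],[0,f,c["cy"]],[0,0,1.]])
def save(c,n): cv2.imwrite("pics/"+n,c["frame"][:,:,::-1])
def rays(c,uv):
    n=cv2.undistortPoints(np.array(uv,float).reshape(-1,1,2),K(c),np.array(c["D"],float)).reshape(-1,2)
    R=cv2.Rodrigues(np.array(c["rvec"],float))[0]; o=-R.T@np.array(c["tvec"],float).ravel()
    return o,np.c_[n,np.ones(len(n))]@R
def onplane(c,uv,z):
    o,d=rays(c,uv); return o+d*((z-o[2])/d[:,2])[:,None]
def cloud(c):
    h,w=c["z_map"].shape; u,v=np.meshgrid(np.arange(w),np.arange(h))
    o,d=rays(c,np.c_[u.ravel(),v.ravel()]); return (o+d*c["z_map"].reshape(-1,1)).reshape(h,w,3)
E
python3 - <<'E'
from h import *
for n in("top","side"):
    c=read_camera(n); save(c,n+"0.png"); o,_=rays(c,[[280,210]]); print(n,o.round(3),K(c)[0,0],c["D"])
    np.save(n+"0.npy",cloud(c))
s=read_state(); print({k:np.round(v,3) for k,v in s.items()},grip_depth)
E
```

```text
pics
top [0.348 0.093 1.228] 466.3549369920829 [0.00560846 0.         0.         0.         0.        ]
side [0.494 1.392 0.608] 511.8718389021581 [-0.08637855  0.          0.          0.          0.        ]
{'time': np.float64(0.1), 'joints': array([ 1.577,  0.256,  0.107, -0.   , -1.424, -0.285]), 'dq': array([-0.001, -0.002,  0.003,  0.001, -0.002,  0.001]), 'joint_efforts': array([-2.0000e-03, -3.8760e+01,  2.3847e+01,  5.3780e+00, -4.0000e-03,
       -0.0000e+00]), 'ee_pos': array([0.151, 0.528, 0.23 ]), 'orientation': array([ 3.14 , -0.   , -0.279]), 'ft_force': array([-0.328,  0.156, -0.136]), 'moment': array([ 0.011, -0.041, -0.024]), 'grasp_force': np.float64(0.0), 'opening': np.float64(0.086)} 0.0187
```

View pics/top0.png

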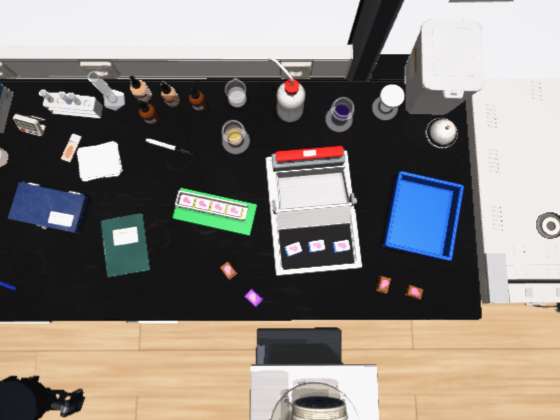

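View pics/side0.png

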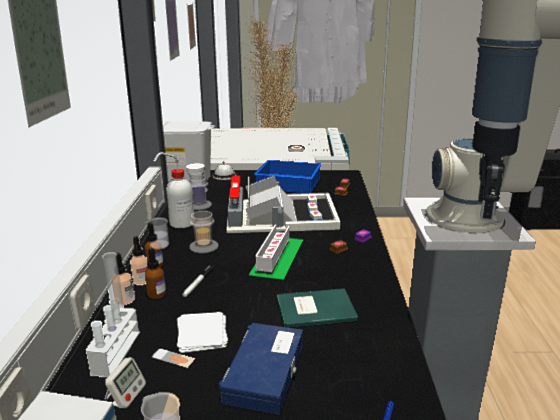

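The top view shows three blue-cassette blocks in the tray at (293,248), (317,246) and (342,246). The cup is on its green pad at (215,208), the station is around (313,210), the red bar is at (310,155) and the tote is at (425,215). The notebook is at (125,245) and the jar at (235,135).

```bash
python3 - <<'E'
from h import *
c=read_camera("top"); P=cloud(c); im=c["frame"]; hsv=cv2.cvtColor(im,cv2.COLOR_RGB2HSV)
def rect(m,name,minA=30):
    m=m.astype(np.uint8); n,l,st,ce=cv2.connectedComponentsWithStats(m)
    for i in range(1,n):
        if st[i,4]<minA: continue
        q=P[l==i]; z=np.median(q[:,2]); r=cv2.minAreaRect((q[:,:2]*1000).astype(np.float32))
        print(name,"px",ce[i].round(),"A",st[i,4],"z %.3f"%z,"mean",q.mean(0).round(3),"rect",np.round(r[0],0),np.round(r[1],0),round(r[2],1))
H,S,V=[hsv[...,i].astype(int) for i in range(3)]
rect((H>50)&(H<70)&(S>150)&(V>120),"pad")
rect(((H<5)|(H>175))&(S>180)&(V>150),"red",80)
rect((H>100)&(H<125)&(S>150)&(V>120),"blue",200)
X=P[...,0];Y=P[...,1];Z=P[...,2]
# white blocks in tray
roi=np.zeros(H.shape,bool); roi[225:262,280:352]=1
rect(roi&(Z>0.022),"traystuff")
rect(roi&(V>100)&(Z<0.045)&(Z>0.024),"blk",10)
roi[:]=0; roi[130:275,260:365]=1
rect(roi&(Z>0.02),"station")
roi[:]=0; roi[180:235,165:260]=1
rect(roi&(Z>0.012),"cup"); rect(roi&(Z>0.035),"cuptop")
cv2.imwrite("pics/z1.png",cv2.resize(im[120:280,165:365,::-1],None,fx=4,fy=3.75,interpolation=cv2.INTER_CUBIC))
E
```

```text
pad px [235. 207.] A 257 z 0.005 mean [0.552 0.201 0.005] rect [544. 255.] [212.  85.] 76.1
pad px [201. 218.] A 640 z 0.004 mean [0.524 0.29  0.008] rect [482. 207.] [338.  99.] 56.8
red px [291.  86.] A 117 z 0.162 mean [0.824 0.054 0.163] rect [831.  55.] [29. 42.] 88.3
red px [309. 153.] A 561 z 0.101 mean [0.67  0.009 0.111] rect [551.  72.] [149. 381.] 62.8
blue px [422. 217.] A 4598 z 0.006 mean [ 0.524 -0.29   0.022] rect [ 509. -143.] [254. 512.] 8.0
traystuff px [317. 245.] A 142 z 0.032 mean [ 0.448 -0.012  0.041] rect [411.  37.] [ 36. 165.] 36.4
traystuff px [342. 245.] A 143 z 0.033 mean [ 0.448 -0.077  0.032] rect [448. -78.] [25. 38.] 9.6
traystuff px [294. 248.] A 144 z 0.033 mean [0.44  0.048 0.041] rect [408.  73.] [ 39. 121.] 53.9
blk px [317. 245.] A 139 z 0.032 mean [ 0.449 -0.013  0.032] rect [449. -14.] [25. 37.] 9.9
blk px [342. 245.] A 142 z 0.033 mean [ 0.448 -0.077  0.033] rect [448. -78.] [25. 38.] 9.6
blk px [294. 248.] A 140 z 0.033 mean [0.441 0.047 0.033] rect [441.  47.] [25. 37.] 17.7
station px [313. 196.] A 6401 z 0.052 mean [ 0.573 -0.001  0.06 ] rect [524.  -7.] [339. 222.] 3.7
station px [317. 245.] A 149 z 0.032 mean [ 0.447 -0.012  0.04 ] rect [411.  37.] [ 36. 165.] 36.4
station px [342. 246.] A 154 z 0.032 mean [ 0.448 -0.076  0.032] rect [448. -76.] [27. 41.] 9.1
station px [294. 248.] A 151 z 0.033 mean [0.44  0.048 0.04 ] rect [409.  72.] [ 41. 124.] 53.1
cup px [212. 205.] A 1191 z 0.036 mean [0.551 0.257 0.043] rect [499. 192.] [344. 112.] 51.2
cuptop px [209. 204.] A 648 z 0.039 mean [0.552 0.262 0.054] rect [499. 192.] [344. 112.] 51.2
```

View pics/z1.png

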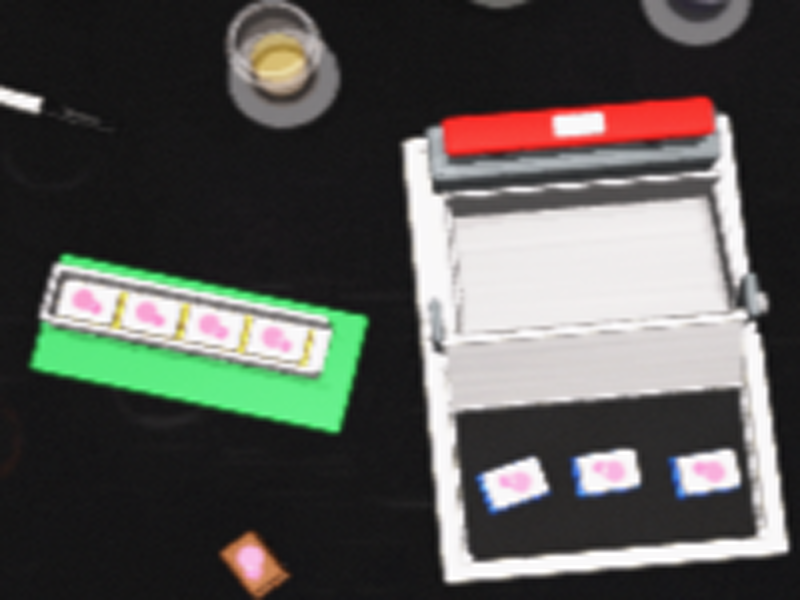

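The crop shows the cup's mouth at its right end (-y), wax faces up, and an empty pan. The bar's white mark is at crop (579,124), and there are three blue blocks in the tray.

```bash
cat >> h.py <<'E'
def zpx(q,x0=165,y0=120,fx=4,fy=3.75): 
    q=np.array(q,float); return np.c_[x0-.5+(q[:,0]+.5)/fx,y0-.5+(q[:,1]+.5)/fy]
E
python3 - <<'E'
from h import *
c=read_camera("top"); P=cloud(c); im=c["frame"]; hsv=cv2.cvtColor(im,cv2.COLOR_RGB2HSV)
H,S,V=[hsv[...,i].astype(int) for i in range(3)]
def ang(a,b): d=b-a; return np.degrees(np.arctan2(d[1],d[0])).round(1)
m=onplane(c,zpx([[579,124]]),.1015)[0]; print("mark",m.round(3))
X,Y,Z=P[...,0],P[...,1],P[...,2]
def rect(mask,n):
    ys,xs=np.nonzero(mask); q=P[mask]; r=cv2.minAreaRect((q[:,:2]*1000).astype(np.float32)); print(n,len(q),np.round(r[0],1),np.round(r[1],1),round(r[2],1))
rect(((H<5)|(H>175))&(S>180)&(V>120)&(Z>.097)&(Z<.106)&(X<.75),"bar")
# tray inner floor corners, outer front corners
f=onplane(c,zpx([[455,412],[745,388],[757,536],[470,560]]),.012); print("floor",f.round(3),f.mean(0).round(3))
o=onplane(c,zpx([[446,582],[788,550]]),.026); print("front",o.round(3),np.linalg.norm(o[1]-o[0]),ang(o[1],o[0])-90)
hg=onplane(c,zpx([[450,342],[742,318]]),.066); print("hinge",hg.round(3),hg.mean(0).round(3),ang(hg[1],hg[0])-90)
# pad
p=onplane(c,zpx([[62,254],[368,317],[340,432],[31,370]]),.004); print("pad",p.mean(0).round(3),ang(p[0],p[1]),ang(p[3],p[2]),np.linalg.norm(p[0]-p[1]),np.linalg.norm(p[1]-p[2]))
# cup top rim corners z=.049
k=onplane(c,zpx([[58,262],[331,325],[320,378],[42,320]]),.049); print("cup",k.round(3),k.mean(0).round(3),ang(k[0],k[1]),ang(k[3],k[2]),np.linalg.norm(k[0]-k[1]),np.linalg.norm(k[1]-k[2]))
g=np.zeros(H.shape,bool); g[165:270,375:475]=1
rect(g&(Z>.05)&(Z<.06),"toterim"); rect(g&(Z>.001)&(Z<.012)&(H>95)&(H<130)&(S>120),"totefloor")
for u,v in ((294,248),(317,245),(342,245)):
    g[:]=0; g[v-9:v+10,u-11:u+12]=1; rect(g&(Z>.029)&(Z<.036)&(V>110),"blk")
# everything tall near
g[:]=0; g[115:160,218:255]=1; q=P[g&(Z>.02)&(Z<.12)]; print("jar",np.percentile(q,[5,95],axis=0).round(3))
E
```

```text
mark [0.674 0.008 0.101]
bar 540 [673.    8.4] [ 27.3 167.1] 5.1
floor [[ 0.492  0.086  0.012]
 [ 0.508 -0.105  0.012]
 [ 0.405 -0.11   0.012]
 [ 0.389  0.077  0.012]] [ 0.448 -0.013  0.012]
front [[ 0.374  0.092  0.026]
 [ 0.395 -0.127  0.026]] 0.21976883700322153 5.400000000000006
hinge [[ 0.533  0.089  0.066]
 [ 0.548 -0.096  0.066]] [ 0.541 -0.003  0.066] 4.900000000000006
pad [0.542 0.255 0.004] -102.7 -102.3 0.20994275167143614 0.08383385292469157
cup [[0.592 0.341 0.049]
 [0.547 0.165 0.049]
 [0.511 0.172 0.049]
 [0.551 0.35  0.049]] [0.55  0.257 0.049] -104.1 -102.8 0.18149499686303583 0.03712233935735493
toterim 943 [ 523.7 -286.9] [170.3 199.8] 76.7
totefloor 3620 [ 531.4 -300. ] [188.7 215.5] 76.8
blk 110 [440.9  46.8] [24.6 35.6] 20.0
blk 127 [448.8 -13.1] [24.7 35.5] 8.3
blk 120 [448.2 -77.3] [24.7 35.9] 9.3
jar [[0.711 0.176 0.035]
 [0.76  0.224 0.095]]
```

arm_command --increments '[{"dx":0.24,"dy":-0.4,"dz":-0.1,"az":-0.0188,"claw":0.06},{"dx":0.24,"dy":-0.4,"dz":-0.1,"az":-0.0188,"claw":0.06},{"dx":0.24,"dy":-0.4,"dz":-0.1,"az":-0.0188,"claw":0.06},{"dx":0.24,"dy":-0.4,"dz":-0.1,"az":-0.0188,"claw":0.06},{"dx":0.24,"dy":-0.4,"dz":-0.1,"az":-0.0188,"claw":0.06},{"dx":0.24,"dy":-0.4,"dz":-0.1,"az":-0.0188,"claw":0.06},{"dx":0.24,"dy":-0.4,"dz":-0.1,"az":-0.0188,"claw":0.06},{"dx":0.24,"dy":-0.4,"dz":-0.1,"az":-0.0188,"claw":0.06},{"dx":0.24,"dy":-0.4,"dz":-0.1,"az":-0.0188,"claw":0.06},{"dx":0.24,"dy":-0.4,"dz":-0.1,"az":-0.0188,"claw":0.06},{"dx":0.24,"dy":-0.4,"dz":-0.1,"az":-0.0188,"claw":0.06},{"dx":0.24,"dy":-0.4,"dz":-0.1,"az":-0.0188,"claw":0.06}]'

```text
$.increments[0]: bad value
```

arm_command --increments '[{"dx":0.24,"dy":-0.4,"dz":-0.1,"az":-0.0188,"claw":0.06},{"dx":0.24,"dy":-0.4,"dz":-0.1,"az":-0.0188,"claw":0.06},{"dx":0.24,"dy":-0.4,"dz":-0.1,"az":-0.0188,"claw":0.06},{"dx":0.24,"dy":-0.4,"dz":-0.1,"az":-0.0188,"claw":0.06},{"claw":0.06},{"claw":0.06},{"claw":0.06}]'

```text
$.increments[0]: bad value
```

arm_command --increments '[{"ax":0,"ay":0,"az":-0.0188,"dx":0.24,"dy":-0.4,"dz":-0.1,"claw":0.06}]'

```text
time: 0.28
ee_pos: [0.168, 0.5019, 0.2233]
orientation: [-3.14, 0.0, -0.335]
ft_force: [0.4, 0.0, -0.2]
opening: 0.0754
grasp_force: 0.0
```

arm_command --increments '[{"ax":0,"ay":0,"az":-0.0188,"dx":0.24,"dy":-0.4,"dz":-0.1,"claw":0.06},{"ax":0,"ay":0,"az":-0.0188,"dx":0.24,"dy":-0.4,"dz":-0.1,"claw":0.06},{"ax":0,"ay":0,"az":-0.0188,"dx":0.24,"dy":-0.4,"dz":-0.1,"claw":0.06},{"ax":0,"ay":0,"az":-0.0188,"dx":0.24,"dy":-0.4,"dz":-0.1,"claw":0.06},{"ax":0,"ay":0,"az":-0.0188,"dx":0.24,"dy":-0.4,"dz":-0.1,"claw":0.06},{"ax":0,"ay":0,"az":-0.0188,"dx":0.24,"dy":-0.4,"dz":-0.1,"claw":0.06},{"ax":0,"ay":0,"az":-0.0188,"dx":0.24,"dy":-0.4,"dz":-0.1,"claw":0.06},{"ax":0,"ay":0,"az":-0.0188,"dx":0.24,"dy":-0.4,"dz":-0.1,"claw":0.06},{"ax":0,"ay":0,"az":-0.0188,"dx":0.24,"dy":-0.4,"dz":-0.1,"claw":0.06},{"ax":0,"ay":0,"az":-0.0188,"dx":0.24,"dy":-0.4,"dz":-0.1,"claw":0.06},{"ax":0,"ay":0,"az":-0.0188,"dx":0.24,"dy":-0.4,"dz":-0.1,"claw":0.06},{"ax":0,"ay":0,"az":-0.0188,"dx":0.24,"dy":-0.4,"dz":-0.1,"claw":0.06}]'

```text
time: 1.28
ee_pos: [0.3858, 0.1372, 0.1336]
orientation: [-3.141, 0.0, -1.049]
ft_force: [0.7, -0.1, 0.3]
opening: 0.0451
grasp_force: 0.0
```

arm_command --increments '[{"ax":0,"ay":0,"az":-0.0188,"dx":0.24,"dy":-0.4,"dz":-0.1,"claw":0.06},{"ax":0,"ay":0,"az":-0.0188,"dx":0.24,"dy":-0.4,"dz":-0.1,"claw":0.06},{"ax":0,"ay":0,"az":-0.0188,"dx":0.24,"dy":-0.4,"dz":-0.1,"claw":0.06},{"ax":0,"ay":0,"az":0,"dx":0,"dy":0,"dz":0,"claw":0.06},{"ax":0,"ay":0,"az":0,"dx":0,"dy":0,"dz":0,"claw":0.06},{"ax":0,"ay":0,"az":0,"dx":0,"dy":0,"dz":0,"claw":0.06}]'

```text
time: 1.78
ee_pos: [0.4392, 0.0487, 0.1112]
orientation: [3.141, 0.0, -1.224]
ft_force: [-1.0, -0.5, -0.7]
opening: 0.0452
grasp_force: 0.0
```

arm_command --increments '[{"ax":0,"ay":0,"az":0,"dx":0.024,"dy":-0.023,"dz":-0.4,"claw":0.06},{"ax":0,"ay":0,"az":0,"dx":0,"dy":0,"dz":-0.4,"claw":0.06},{"ax":0,"ay":0,"az":0,"dx":0,"dy":0,"dz":-0.3,"claw":0.06},{"ax":0,"ay":0,"az":0,"dx":0,"dy":0,"dz":-0.17,"claw":0.06},{"ax":0,"ay":0,"az":0,"dx":0,"dy":0,"dz":0,"claw":0.06},{"ax":0,"ay":0,"az":0,"dx":0,"dy":0,"dz":0,"claw":-1},{"ax":0,"ay":0,"az":0,"dx":0,"dy":0,"dz":0,"claw":-1},{"ax":0,"ay":0,"az":0,"dx":0,"dy":0,"dz":0,"claw":-1},{"ax":0,"ay":0,"az":0,"dx":0,"dy":0,"dz":0,"claw":-1},{"ax":0,"ay":0,"az":0,"dx":0,"dy":0,"dz":0,"claw":-1}]' --newtons 30

```text
time: 2.62
ee_pos: [0.4419, 0.0476, 0.0171]
orientation: [-3.139, 0.0, -1.224]
ft_force: [-1.5, 2.8, 5.7]
opening: 0.0272
grasp_force: 31.6
```

arm_command --increments '[{"ax":0,"ay":0,"az":0,"dx":0,"dy":0,"dz":0.3,"claw":-1},{"ax":0,"ay":0,"az":0,"dx":0,"dy":0,"dz":0.5,"claw":-1},{"ax":0,"ay":0,"az":0,"dx":0,"dy":0,"dz":0.5,"claw":-1},{"ax":0,"ay":0,"az":-0.0184,"dx":0.033,"dy":-0.48,"dz":0,"claw":-1},{"ax":0,"ay":0,"az":-0.0184,"dx":0.033,"dy":-0.48,"dz":0,"claw":-1},{"ax":0,"ay":0,"az":-0.0184,"dx":0.033,"dy":-0.48,"dz":0,"claw":-1},{"ax":0,"ay":0,"az":-0.0184,"dx":0.033,"dy":-0.48,"dz":0,"claw":-1},{"ax":0,"ay":0,"az":-0.0184,"dx":0.033,"dy":-0.48,"dz":0,"claw":-1}]'

```text
time: 3.28
ee_pos: [0.4533, -0.1346, 0.114]
orientation: [-3.141, 0.0, -1.515]
ft_force: [0.7, -0.7, -0.1]
opening: 0.0275
grasp_force: 30.9
```

```bash
cat >> h.py <<'E'
def tote(c=None):
    c=c or read_camera("top"); P=cloud(c); Z=P[...,2]
    hsv=cv2.cvtColor(c["frame"],cv2.COLOR_RGB2HSV); H,S=hsv[...,0],hsv[...,1]
    m=(H>95)&(H<130)&(S>120)&(Z>.05)&(Z<.06)&(P[...,1]<-.13)&(P[...,0]>.35)&(P[...,0]<.75)
    r=cv2.minAreaRect((P[m][:,:2]*1000).astype(np.float32)); print("tote",m.sum(),np.round(r[0],1),np.round(r[1],1),round(r[2],1))
E
python3 -c "
from h import *
tote()"
```

```text
tote 588 [ 523.9 -287.2] [169.4 199.7] 76.7
```

arm_command --increments '[{"ax":0,"ay":0,"az":-0.0184,"dx":0.033,"dy":-0.48,"dz":0,"claw":-1},{"ax":0,"ay":0,"az":-0.0184,"dx":0.033,"dy":-0.48,"dz":0,"claw":-1},{"ax":0,"ay":0,"az":-0.0184,"dx":0.033,"dy":-0.48,"dz":0,"claw":-1},{"ax":0,"ay":0,"az":-0.0184,"dx":0.033,"dy":-0.48,"dz":0,"claw":-1},{"ax":0,"ay":0,"az":-0.0184,"dx":0.033,"dy":-0.4,"dz":0,"claw":-1},{"ax":0,"ay":0,"az":0,"dx":0,"dy":0,"dz":-0.4,"claw":-1},{"ax":0,"ay":0,"az":0,"dx":0,"dy":0,"dz":-0.4,"claw":-1},{"ax":0,"ay":0,"az":0,"dx":0,"dy":0,"dz":-0.4,"claw":-1},{"ax":0,"ay":0,"az":0,"dx":0,"dy":0,"dz":0,"claw":-1},{"ax":0,"ay":0,"az":0,"dx":0,"dy":0,"dz":0,"claw":-1}]'

```text
time: 4.17
ee_pos: [0.4648, -0.3068, 0.0229]
orientation: [3.138, -0.0, -1.802]
ft_force: [-0.0, 0.7, 0.1]
opening: 0.0273
grasp_force: 30.9
```

arm_command --increments '[{"ax":0,"ay":0,"az":0,"dx":0,"dy":0,"dz":-0.17,"claw":-1},{"ax":0,"ay":0,"az":0,"dx":0,"dy":0,"dz":0,"claw":-1},{"ax":0,"ay":0,"az":0,"dx":0,"dy":0,"dz":0,"claw":-0.2},{"ax":0,"ay":0,"az":0,"dx":0,"dy":0,"dz":0,"claw":-0.2},{"ax":0,"ay":0,"az":0,"dx":0,"dy":0,"dz":0,"claw":-0.2},{"ax":0,"ay":0,"az":0,"dx":0,"dy":0,"dz":0.4,"claw":-0.2},{"ax":0,"ay":0,"az":0,"dx":0,"dy":0,"dz":0.5,"claw":-0.2},{"ax":0,"ay":0,"az":0,"dx":0,"dy":0,"dz":0.5,"claw":0.06}]'

```text
time: 4.83
ee_pos: [0.4653, -0.3068, 0.1175]
orientation: [3.14, -0.0, -1.802]
ft_force: [1.1, -0.8, 0.2]
opening: 0.0442
grasp_force: 0.0
```

arm_command --increments '[{"ax":0,"ay":0,"az":0.0179,"dx":-0.032,"dy":0.438,"dz":0,"claw":0.06},{"ax":0,"ay":0,"az":0.0179,"dx":-0.032,"dy":0.438,"dz":0,"claw":0.06},{"ax":0,"ay":0,"az":0.0179,"dx":-0.032,"dy":0.438,"dz":0,"claw":0.06},{"ax":0,"ay":0,"az":0.0179,"dx":-0.032,"dy":0.438,"dz":0,"claw":0.06},{"ax":0,"ay":0,"az":0.0179,"dx":-0.032,"dy":0.438,"dz":0,"claw":0.06},{"ax":0,"ay":0,"az":0.0179,"dx":-0.032,"dy":0.438,"dz":0,"claw":0.06},{"ax":0,"ay":0,"az":0.0179,"dx":-0.032,"dy":0.438,"dz":0,"claw":0.06},{"ax":0,"ay":0,"az":0,"dx":0,"dy":0,"dz":-0.4,"claw":0.06},{"ax":0,"ay":0,"az":0,"dx":0,"dy":0,"dz":0,"claw":0.06},{"ax":0,"ay":0,"az":0,"dx":0,"dy":0,"dz":0,"claw":0.06}]'

```text
time: 5.67
ee_pos: [0.4483, -0.077, 0.0859]
orientation: [3.139, -0.0, -1.407]
ft_force: [0.5, -0.7, 1.2]
opening: 0.0454
grasp_force: 0.0
```

arm_command --increments '[{"ax":0,"ay":0,"az":0,"dx":0,"dy":0,"dz":-0.4,"claw":0.06},{"ax":0,"ay":0,"az":0,"dx":0,"dy":0,"dz":-0.4,"claw":0.06},{"ax":0,"ay":0,"az":0,"dx":0,"dy":0,"dz":-0.12,"claw":0.06},{"ax":0,"ay":0,"az":0,"dx":0,"dy":0,"dz":0,"claw":0.06},{"ax":0,"ay":0,"az":0,"dx":0,"dy":0,"dz":0,"claw":-1},{"ax":0,"ay":0,"az":0,"dx":0,"dy":0,"dz":0,"claw":-1},{"ax":0,"ay":0,"az":0,"dx":0,"dy":0,"dz":0,"claw":-1},{"ax":0,"ay":0,"az":0,"dx":0,"dy":0,"dz":0,"claw":-1},{"ax":0,"ay":0,"az":0,"dx":0,"dy":0,"dz":0,"claw":-1},{"ax":0,"ay":0,"az":0,"dx":0,"dy":0,"dz":0.4,"claw":-1},{"ax":0,"ay":0,"az":0,"dx":0,"dy":0,"dz":0.5,"claw":-1},{"ax":0,"ay":0,"az":0,"dx":0,"dy":0,"dz":0.43,"claw":-1}]'

```text
time: 6.67
ee_pos: [0.4489, -0.0771, 0.1188]
orientation: [-3.141, -0.0, -1.408]
ft_force: [1.5, -0.3, 1.3]
opening: 0.0272
grasp_force: 30.2
```

```bash
python3 -c "
from h import *
tote(); print(read_state()['opening'])"
```

```text
tote 700 [ 524.  -287.3] [169.4 199.9] 76.8
0.027312439106468852
```

arm_command --increments '[{"ax":0,"ay":0,"az":-0.0157,"dx":0.112,"dy":-0.412,"dz":0,"claw":-1},{"ax":0,"ay":0,"az":-0.0157,"dx":0.112,"dy":-0.412,"dz":0,"claw":-1},{"ax":0,"ay":0,"az":-0.0157,"dx":0.112,"dy":-0.412,"dz":0,"claw":-1},{"ax":0,"ay":0,"az":-0.0157,"dx":0.112,"dy":-0.412,"dz":0,"claw":-1},{"ax":0,"ay":0,"az":-0.0157,"dx":0.112,"dy":-0.412,"dz":0,"claw":-1},{"ax":0,"ay":0,"az":-0.0157,"dx":0.112,"dy":-0.412,"dz":0,"claw":-1},{"ax":0,"ay":0,"az":-0.0157,"dx":0.112,"dy":-0.412,"dz":0,"claw":-1},{"ax":0,"ay":0,"az":-0.0157,"dx":0.112,"dy":-0.35,"dz":0,"claw":-1},{"ax":0,"ay":0,"az":0,"dx":0,"dy":0,"dz":-0.4,"claw":-1},{"ax":0,"ay":0,"az":0,"dx":0,"dy":0,"dz":-0.4,"claw":-1},{"ax":0,"ay":0,"az":0,"dx":0,"dy":0,"dz":-0.4,"claw":-1},{"ax":0,"ay":0,"az":0,"dx":0,"dy":0,"dz":0,"claw":-1}]'

```text
time: 7.72
ee_pos: [0.5121, -0.3176, 0.0205]
orientation: [3.131, 0.003, -1.805]
ft_force: [-1.9, 1.8, -2.2]
opening: 0.0272
grasp_force: 30.2
```

arm_command --increments '[{"ax":0,"ay":0,"az":0,"dx":0,"dy":0,"dz":-0.2,"claw":-1},{"ax":0,"ay":0,"az":0,"dx":0,"dy":0,"dz":0,"claw":-1},{"ax":0,"ay":0,"az":0,"dx":0,"dy":0,"dz":0,"claw":-0.2},{"ax":0,"ay":0,"az":0,"dx":0,"dy":0,"dz":0,"claw":-0.2},{"ax":0,"ay":0,"az":0,"dx":0,"dy":0,"dz":0,"claw":-0.2},{"ax":0,"ay":0,"az":0,"dx":0,"dy":0,"dz":0.4,"claw":-0.2},{"ax":0,"ay":0,"az":0,"dx":0,"dy":0,"dz":0.5,"claw":-0.2},{"ax":0,"ay":0,"az":0,"dx":0,"dy":0,"dz":0.5,"claw":0.06}]'

```text
time: 8.38
ee_pos: [0.5156, -0.3193, 0.1182]
orientation: [3.14, -0.0, -1.803]
ft_force: [1.7, -0.2, 0.3]
opening: 0.0442
grasp_force: 0.0
```

arm_command --increments '[{"ax":0,"ay":0,"az":0.0133,"dx":-0.099,"dy":0.453,"dz":0,"claw":0.06},{"ax":0,"ay":0,"az":0.0133,"dx":-0.099,"dy":0.453,"dz":0,"claw":0.06},{"ax":0,"ay":0,"az":0.0133,"dx":-0.099,"dy":0.453,"dz":0,"claw":0.06},{"ax":0,"ay":0,"az":0.0133,"dx":-0.099,"dy":0.453,"dz":0,"claw":0.06},{"ax":0,"ay":0,"az":0.0133,"dx":-0.099,"dy":0.453,"dz":0,"claw":0.06},{"ax":0,"ay":0,"az":0.0133,"dx":-0.099,"dy":0.453,"dz":0,"claw":0.06},{"ax":0,"ay":0,"az":0.0133,"dx":-0.099,"dy":0.453,"dz":0,"claw":0.06},{"ax":0,"ay":0,"az":0.0133,"dx":-0.099,"dy":0.453,"dz":0,"claw":0.06},{"ax":0,"ay":0,"az":0.0133,"dx":-0.099,"dy":0.453,"dz":0,"claw":0.06},{"ax":0,"ay":0,"az":0,"dx":0,"dy":0,"dz":-0.4,"claw":0.06},{"ax":0,"ay":0,"az":0,"dx":0,"dy":0,"dz":0,"claw":0.06},{"ax":0,"ay":0,"az":0,"dx":0,"dy":0,"dz":0,"claw":0.06}]'

```text
time: 9.38
ee_pos: [0.4486, -0.0139, 0.0867]
orientation: [3.14, -0.001, -1.426]
ft_force: [-0.1, 0.0, 0.4]
opening: 0.0453
grasp_force: 0.0
```

arm_command --increments '[{"ax":0,"ay":0,"az":0,"dx":0,"dy":0,"dz":-0.4,"claw":0.06},{"ax":0,"ay":0,"az":0,"dx":0,"dy":0,"dz":-0.4,"claw":0.06},{"ax":0,"ay":0,"az":0,"dx":0,"dy":0,"dz":-0.14,"claw":0.06},{"ax":0,"ay":0,"az":0,"dx":0,"dy":0,"dz":0,"claw":0.06},{"ax":0,"ay":0,"az":0,"dx":0,"dy":0,"dz":0,"claw":-1},{"ax":0,"ay":0,"az":0,"dx":0,"dy":0,"dz":0,"claw":-1},{"ax":0,"ay":0,"az":0,"dx":0,"dy":0,"dz":0,"claw":-1},{"ax":0,"ay":0,"az":0,"dx":0,"dy":0,"dz":0,"claw":-1},{"ax":0,"ay":0,"az":0,"dx":0,"dy":0,"dz":0,"claw":-1},{"ax":0,"ay":0,"az":0,"dx":0,"dy":0,"dz":0.4,"claw":-1},{"ax":0,"ay":0,"az":0,"dx":0,"dy":0,"dz":0.5,"claw":-1},{"ax":0,"ay":0,"az":0,"dx":0,"dy":0,"dz":0.43,"claw":-1}]'

```text
time: 10.38
ee_pos: [0.4492, -0.0139, 0.1179]
orientation: [-3.141, -0.0, -1.427]
ft_force: [2.0, 0.2, 0.2]
opening: 0.0274
grasp_force: 30.5
```

```bash
python3 -c "
from h import *
tote(); s=read_state(); print(s['ee_pos'],s['opening'])"
```

```text
tote 953 [ 523.9 -287.1] [170.7 199.1] 77.0
[ 0.45352073 -0.01370708  0.12465251] 0.027216466765121475
```

arm_command --increments '[{"ax":0,"ay":0,"az":-0.012,"dx":0.156,"dy":-0.424,"dz":0,"claw":-1},{"ax":0,"ay":0,"az":-0.012,"dx":0.156,"dy":-0.424,"dz":0,"claw":-1},{"ax":0,"ay":0,"az":-0.012,"dx":0.156,"dy":-0.424,"dz":0,"claw":-1},{"ax":0,"ay":0,"az":-0.012,"dx":0.156,"dy":-0.424,"dz":0,"claw":-1},{"ax":0,"ay":0,"az":-0.012,"dx":0.156,"dy":-0.424,"dz":0,"claw":-1},{"ax":0,"ay":0,"az":-0.012,"dx":0.156,"dy":-0.424,"dz":0,"claw":-1},{"ax":0,"ay":0,"az":-0.012,"dx":0.156,"dy":-0.424,"dz":0,"claw":-1},{"ax":0,"ay":0,"az":-0.012,"dx":0.156,"dy":-0.424,"dz":0,"claw":-1},{"ax":0,"ay":0,"az":-0.012,"dx":0.156,"dy":-0.424,"dz":0,"claw":-1},{"ax":0,"ay":0,"az":-0.012,"dx":0.156,"dy":-0.424,"dz":0,"claw":-1},{"ax":0,"ay":0,"az":0,"dx":0,"dy":0,"dz":0,"claw":-1},{"ax":0,"ay":0,"az":0,"dx":0,"dy":0,"dz":0,"claw":-1}]'

```text
time: 11.43
ee_pos: [0.5663, -0.3332, 0.1149]
orientation: [3.141, 0.0, -1.806]
ft_force: [0.5, 0.3, 0.7]
opening: 0.0273
grasp_force: 30.5
```

arm_command --increments '[{"ax":0,"ay":0,"az":0,"dx":0,"dy":0,"dz":-0.4,"claw":-1},{"ax":0,"ay":0,"az":0,"dx":0,"dy":0,"dz":-0.4,"claw":-1},{"ax":0,"ay":0,"az":0,"dx":0,"dy":0,"dz":-0.4,"claw":-1},{"ax":0,"ay":0,"az":0,"dx":0,"dy":0,"dz":-0.2,"claw":-1},{"ax":0,"ay":0,"az":0,"dx":0,"dy":0,"dz":0,"claw":-1},{"ax":0,"ay":0,"az":0,"dx":0,"dy":0,"dz":0,"claw":-0.2},{"ax":0,"ay":0,"az":0,"dx":0,"dy":0,"dz":0,"claw":-0.2},{"ax":0,"ay":0,"az":0,"dx":0,"dy":0,"dz":0,"claw":-0.2},{"ax":0,"ay":0,"az":0,"dx":0,"dy":0,"dz":0.4,"claw":-0.2},{"ax":0,"ay":0,"az":0,"dx":0,"dy":0,"dz":0.5,"claw":-0.2},{"ax":0,"ay":0,"az":0,"dx":0,"dy":0,"dz":0.5,"claw":0.06},{"ax":0,"ay":0,"az":0,"dx":0,"dy":0,"dz":0.5,"claw":0.4}]'

```text
time: 12.43
ee_pos: [0.5666, -0.3317, 0.1555]
orientation: [-3.14, -0.0, -1.803]
ft_force: [1.4, -0.5, -0.1]
opening: 0.0558
grasp_force: 0.0
```

arm_command --increments '[{"ax":0,"ay":0,"az":0,"dx":-0.02,"dy":0.5,"dz":0,"claw":0.4},{"ax":0,"ay":0,"az":0,"dx":-0.02,"dy":0.5,"dz":0,"claw":0.4},{"ax":0,"ay":0,"az":0,"dx":-0.02,"dy":0.5,"dz":0,"claw":0.4},{"ax":0,"ay":0,"az":0,"dx":-0.02,"dy":0.5,"dz":0,"claw":0.4},{"ax":0,"ay":0,"az":0,"dx":-0.02,"dy":0.5,"dz":0,"claw":0.4},{"ax":0,"ay":0,"az":0,"dx":-0.02,"dy":0.5,"dz":0,"claw":0.4},{"ax":0,"ay":0,"az":0,"dx":-0.02,"dy":0.5,"dz":0,"claw":0.4},{"ax":0,"ay":0,"az":0,"dx":-0.02,"dy":0.5,"dz":0,"claw":0.4},{"ax":0,"ay":0,"az":0,"dx":0,"dy":0.5,"dz":0,"claw":0.4},{"ax":0,"ay":0,"az":0,"dx":0,"dy":0.5,"dz":0,"claw":0.4},{"ax":0,"ay":0,"az":0,"dx":0,"dy":0.5,"dz":0,"claw":0.4},{"ax":0,"ay":0,"az":0,"dx":0,"dy":0.5,"dz":0,"claw":0.4}]'

```text
time: 13.43
ee_pos: [0.5545, 0.1204, 0.154]
orientation: [-3.14, 0.001, -1.803]
ft_force: [0.7, 0.1, 0.2]
opening: 0.0599
grasp_force: 0.0
```

arm_command --increments '[{"ax":0,"ay":0,"az":0,"dx":-0.02,"dy":0.5,"dz":0,"claw":0.4},{"ax":0,"ay":0,"az":0,"dx":-0.02,"dy":0.5,"dz":0,"claw":0.4},{"ax":0,"ay":0,"az":0,"dx":-0.02,"dy":0.5,"dz":0,"claw":0.4},{"ax":0,"ay":0,"az":0,"dx":-0.01,"dy":0.37,"dz":0,"claw":0.4},{"ax":0,"ay":0,"az":0,"dx":0,"dy":0,"dz":0,"claw":0.4},{"ax":0,"ay":0,"az":0,"dx":0,"dy":0,"dz":0,"claw":0.4}]'

```text
time: 13.93
ee_pos: [0.549, 0.2603, 0.1532]
orientation: [-3.141, 0.001, -1.801]
ft_force: [0.5, -0.4, -0.4]
opening: 0.0596
grasp_force: 0.0
```

```bash
python3 -c "
from h import *
c=read_camera('top'); tote(c); save(c,'top2.png')
print(np.round([read_state()['ft_force'] for _ in range(1)],3))"
```

```text
tote 954 [ 524.  -287.5] [170.5 199.7] 76.9
[[-0.263 -0.534  0.655]]
```

View pics/top2.png

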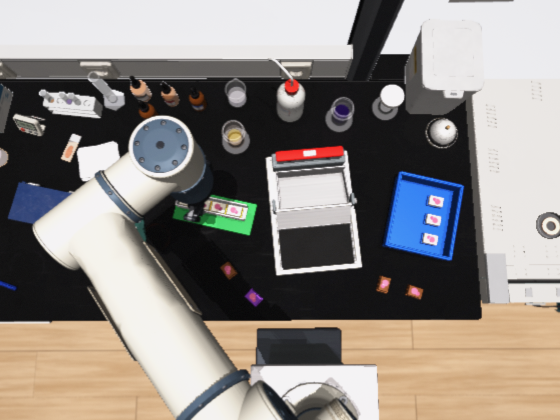

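Three blocks now lie in the tote at (435,201), (433,219) and (431,239), and the tray is empty. The hand is over the cup.

arm_command --increments '[{"ax":0,"ay":0,"az":0,"dx":0,"dy":-0.04,"dz":-0.4,"claw":0.4},{"ax":0,"ay":0,"az":0,"dx":0,"dy":0,"dz":-0.4,"claw":0.4},{"ax":0,"ay":0,"az":0,"dx":0,"dy":0,"dz":-0.4,"claw":0.4},{"ax":0,"ay":0,"az":0,"dx":0,"dy":0,"dz":-0.4,"claw":0.4},{"ax":0,"ay":0,"az":0,"dx":0,"dy":0,"dz":-0.22,"claw":0.4},{"ax":0,"ay":0,"az":0,"dx":0,"dy":0,"dz":0,"claw":0.4},{"ax":0,"ay":0,"az":0,"dx":0,"dy":0,"dz":0,"claw":0.4}]'

```text
time: 14.57
ee_pos: [0.5494, 0.2542, 0.0169]
orientation: [3.141, -0.001, -1.805]
ft_force: [-0.1, -0.4, 0.3]
opening: 0.0596
grasp_force: 0.0
```

arm_command --increments '[{"ax":0,"ay":0,"az":0,"dx":0,"dy":0,"dz":0,"claw":-1},{"ax":0,"ay":0,"az":0,"dx":0,"dy":0,"dz":0,"claw":-1},{"ax":0,"ay":0,"az":0,"dx":0,"dy":0,"dz":0,"claw":-1},{"ax":0,"ay":0,"az":0,"dx":0,"dy":0,"dz":0,"claw":-1},{"ax":0,"ay":0,"az":0,"dx":0,"dy":0,"dz":0,"claw":-1},{"ax":0,"ay":0,"az":0,"dx":0,"dy":0,"dz":0,"claw":-1}]' --newtons 60

```text
time: 15.07
ee_pos: [0.5512, 0.2561, 0.0196]
orientation: [-3.137, 0.003, -1.803]
ft_force: [1.5, -1.3, 8.0]
opening: 0.0373
grasp_force: 61.5
```

arm_command --increments '[{"ax":0,"ay":0,"az":0,"dx":0,"dy":0,"dz":0.05,"claw":-1},{"ax":0,"ay":0,"az":0,"dx":0,"dy":0,"dz":0.1,"claw":-1},{"ax":0,"ay":0,"az":0,"dx":0,"dy":0,"dz":0.15,"claw":-1},{"ax":0,"ay":0,"az":0,"dx":0,"dy":0,"dz":0.2,"claw":-1},{"ax":0,"ay":0,"az":0,"dx":0,"dy":0,"dz":0.25,"claw":-1},{"ax":0,"ay":0,"az":0,"dx":0,"dy":0,"dz":0.25,"claw":-1},{"ax":0,"ay":0,"az":0,"dx":0,"dy":0,"dz":0.25,"claw":-1},{"ax":0,"ay":0,"az":0,"dx":0,"dy":0,"dz":0.25,"claw":-1},{"ax":0,"ay":0,"az":0,"dx":0,"dy":0,"dz":0.2,"claw":-1},{"ax":0,"ay":0,"az":0,"dx":0,"dy":0,"dz":0.15,"claw":-1},{"ax":0,"ay":0,"az":0,"dx":0,"dy":0,"dz":0.1,"claw":-1},{"ax":0,"ay":0,"az":0,"dx":0,"dy":0,"dz":0.05,"claw":-1}]'

```text
time: 16.07
ee_pos: [0.5493, 0.2557, 0.1684]
orientation: [-3.141, 0.001, -1.804]
ft_force: [0.1, -0.3, -3.3]
opening: 0.0373
grasp_force: 60.5
```

```bash
python3 -c "
from h import *
s=read_state(); print({k:np.round(s[k],3) for k in ('ee_pos','orientation','ft_force','moment','opening')})
c=read_camera('side'); save(c,'side2.png'); cv2.imwrite('pics/s2c.png',cv2.resize(c['frame'][120:300,200:400,::-1],None,fx=3,fy=3))"
```

```text
{'ee_pos': array([0.549, 0.256, 0.168]), 'orientation': array([-3.141e+00,  1.000e-03, -1.804e+00]), 'ft_force': array([ 0.107, -0.257, -3.332]), 'moment': array([-0.006, -0.065,  0.007]), 'opening': np.float64(0.037)}
```

View pics/s2c.png

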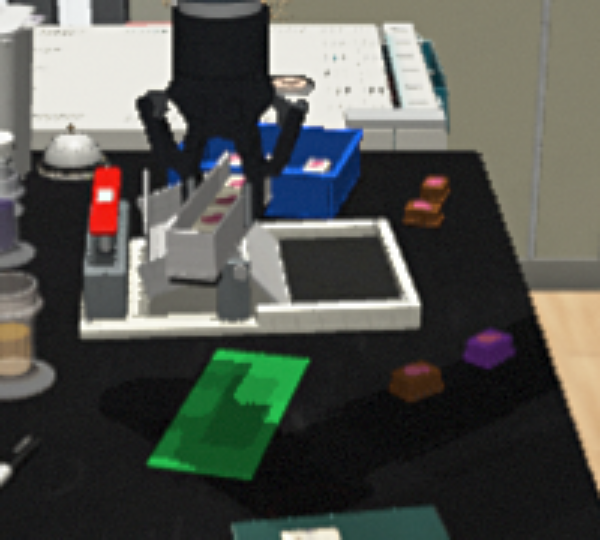

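The cup is held level with its blocks visible around crop (215,210), and the pad is empty.

arm_command --increments '[{"ax":0,"ay":0,"az":0.0072,"dx":-0.018,"dy":-0.043,"dz":0,"claw":-1},{"ax":0,"ay":0,"az":0.0143,"dx":-0.035,"dy":-0.085,"dz":0,"claw":-1},{"ax":0,"ay":0,"az":0.0215,"dx":-0.053,"dy":-0.128,"dz":0,"claw":-1},{"ax":0,"ay":0,"az":0.0286,"dx":-0.0705,"dy":-0.17,"dz":0,"claw":-1},{"ax":0,"ay":0,"az":0.0286,"dx":-0.0705,"dy":-0.17,"dz":0,"claw":-1},{"ax":0,"ay":0,"az":0.0286,"dx":-0.0705,"dy":-0.17,"dz":0,"claw":-1},{"ax":0,"ay":0,"az":0.0286,"dx":-0.0705,"dy":-0.17,"dz":0,"claw":-1},{"ax":0,"ay":0,"az":0.0286,"dx":-0.0705,"dy":-0.17,"dz":0,"claw":-1},{"ax":0,"ay":0,"az":0.0286,"dx":-0.0705,"dy":-0.17,"dz":0,"claw":-1},{"ax":0,"ay":0,"az":0.0286,"dx":-0.0705,"dy":-0.17,"dz":0,"claw":-1},{"ax":0,"ay":0,"az":0.0286,"dx":-0.0705,"dy":-0.17,"dz":0,"claw":-1},{"ax":0,"ay":0,"az":0.0286,"dx":-0.0705,"dy":-0.17,"dz":0,"claw":-1}]'

```text
time: 17.12
ee_pos: [0.4927, 0.1207, 0.166]
orientation: [3.14, 0.001, -0.856]
ft_force: [0.5, -0.2, -3.6]
opening: 0.0373
grasp_force: 60.6
```

arm_command --increments '[{"ax":0,"ay":0,"az":0.0286,"dx":-0.0705,"dy":-0.17,"dz":0,"claw":-1},{"ax":0,"ay":0,"az":0.0286,"dx":-0.0705,"dy":-0.17,"dz":0,"claw":-1},{"ax":0,"ay":0,"az":0.0286,"dx":-0.0705,"dy":-0.17,"dz":0,"claw":-1},{"ax":0,"ay":0,"az":0.0286,"dx":-0.0705,"dy":-0.17,"dz":0,"claw":-1},{"ax":0,"ay":0,"az":0.0286,"dx":-0.0705,"dy":-0.17,"dz":0,"claw":-1},{"ax":0,"ay":0,"az":0.0286,"dx":-0.0705,"dy":-0.17,"dz":0,"claw":-1},{"ax":0,"ay":0,"az":0.0286,"dx":-0.0705,"dy":-0.17,"dz":0,"claw":-1},{"ax":0,"ay":0,"az":0.0286,"dx":-0.0705,"dy":-0.17,"dz":0,"claw":-1},{"ax":0,"ay":0,"az":0.0286,"dx":-0.0705,"dy":-0.17,"dz":0,"claw":-1},{"ax":0,"ay":0,"az":0.0215,"dx":-0.053,"dy":-0.128,"dz":0,"claw":-1},{"ax":0,"ay":0,"az":0.0143,"dx":-0.035,"dy":-0.085,"dz":0,"claw":-1},{"ax":0,"ay":0,"az":0.0072,"dx":-0.018,"dy":-0.043,"dz":0,"claw":-1}]'

```text
time: 18.12
ee_pos: [0.437, -0.0132, 0.1662]
orientation: [-3.142, 0.002, 0.085]
ft_force: [0.5, 0.8, -3.5]
opening: 0.0371
grasp_force: 60.5
```

```bash
python3 -c "
from h import *
c=read_camera('top'); save(c,'t3.png'); tote(c); c=read_camera('side'); save(c,'side3.png')
cv2.imwrite('pics/s3c.png',cv2.resize(c['frame'][120:270,200:400,::-1],None,fx=4,fy=4))
s=read_state(); print({k:np.round(s[k],3) for k in ('ee_pos','orientation','ft_force','moment','opening')})"
```

```text
tote 961 [ 523.9 -287.5] [170.4 200.1] 76.4
{'ee_pos': array([ 0.437, -0.013,  0.166]), 'orientation': array([-3.142e+00,  1.000e-03,  8.300e-02]), 'ft_force': array([ 0.864, -0.216, -4.225]), 'moment': array([ 0.077, -0.075, -0.007]), 'opening': np.float64(0.037)}
```

View pics/s3c.png

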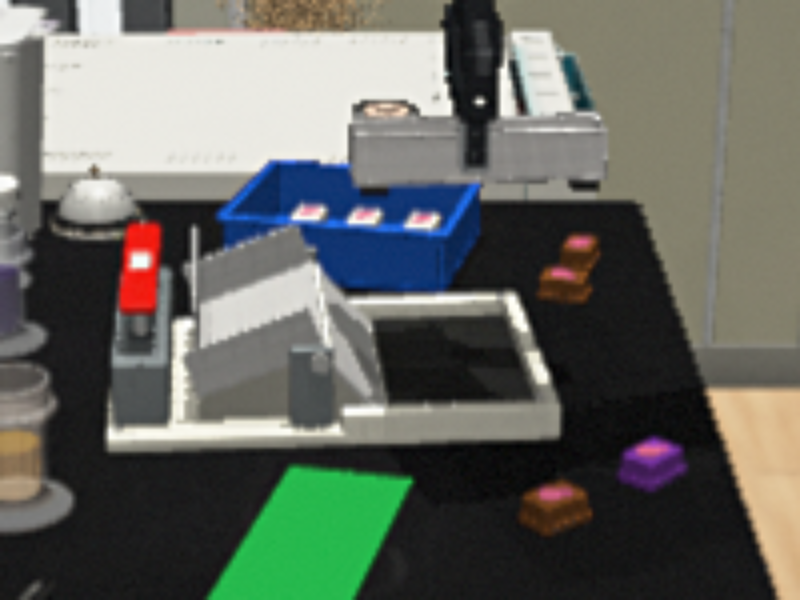

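arm_command --increments '[{"ax":-0.0002,"ay":0.0024,"az":0,"dx":0.013,"dy":0.02,"dz":-0.021,"claw":-1},{"ax":-0.0004,"ay":0.0048,"az":0,"dx":0.025,"dy":0.04,"dz":-0.042,"claw":-1},{"ax":-0.0006,"ay":0.0071,"az":0,"dx":0.038,"dy":0.061,"dz":-0.063,"claw":-1},{"ax":-0.0008,"ay":0.0095,"az":0,"dx":0.051,"dy":0.0815,"dz":-0.084,"claw":-1},{"ax":-0.0008,"ay":0.0095,"az":0,"dx":0.051,"dy":0.0815,"dz":-0.084,"claw":-1},{"ax":-0.0008,"ay":0.0095,"az":0,"dx":0.051,"dy":0.0815,"dz":-0.084,"claw":-1},{"ax":-0.0008,"ay":0.0095,"az":0,"dx":0.051,"dy":0.0815,"dz":-0.084,"claw":-1},{"ax":-0.0006,"ay":0.0071,"az":0,"dx":0.038,"dy":0.061,"dz":-0.063,"claw":-1},{"ax":-0.0004,"ay":0.0048,"az":0,"dx":0.025,"dy":0.04,"dz":-0.042,"claw":-1},{"ax":-0.0002,"ay":0.0024,"az":0,"dx":0.013,"dy":0.02,"dz":-0.021,"claw":-1},{"ax":0,"ay":0,"az":0,"dx":0,"dy":0,"dz":0,"claw":-1},{"ax":0,"ay":0,"az":0,"dx":0,"dy":0,"dz":0,"claw":-1}]'

```text
time: 19.22
ee_pos: [0.4649, 0.0302, 0.1227]
orientation: [3.141, 0.21, 0.084]
ft_force: [-0.1, -0.3, -3.9]
opening: 0.0371
grasp_force: 60.6
```

```bash
cat >> h.py <<'E'
def look(n):
    s=read_state(); print({k:np.round(s[k],3) for k in ('time','ee_pos','orientation','ft_force','moment')})
    c=read_camera('side'); cv2.imwrite('pics/'+n,cv2.resize(c['frame'][150:240,220:360,::-1],None,fx=5,fy=5)); np.save('pics/'+n+'.npy',c['frame']); return c
E
python3 -c "
from h import *
look('s4.png')"
```

```text
{'time': np.float64(19.217), 'ee_pos': array([0.465, 0.03 , 0.123]), 'orientation': array([3.141, 0.21 , 0.084]), 'ft_force': array([-0.067, -0.336, -3.893]), 'moment': array([ 0.018, -0.916,  0.02 ])}
```

View pics/s4.png

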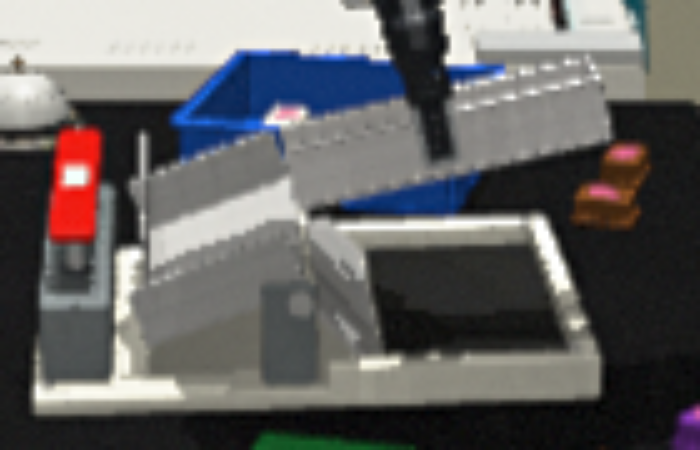

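The cup is tilted 12° with its lip just over the pan's front edge at crop (295,205), and the pan is still empty.

arm_command --increments '[{"ax":-0.0005,"ay":0.0055,"az":0,"dx":0,"dy":0,"dz":0,"claw":-1},{"ax":0,"ay":0,"az":0,"dx":0,"dy":0,"dz":0,"claw":-1},{"ax":-0.0005,"ay":0.0055,"az":0,"dx":0,"dy":0,"dz":0,"claw":-1},{"ax":0,"ay":0,"az":0,"dx":0,"dy":0,"dz":0,"claw":-1},{"ax":-0.0005,"ay":0.0055,"az":0,"dx":0,"dy":0,"dz":0,"claw":-1},{"ax":0,"ay":0,"az":0,"dx":0,"dy":0,"dz":0,"claw":-1},{"ax":0,"ay":0,"az":0,"dx":0,"dy":0,"dz":0,"claw":-1},{"ax":0,"ay":0,"az":0,"dx":0,"dy":0,"dz":0,"claw":-1}]'

```text
time: 19.93
ee_pos: [0.4649, 0.0301, 0.1226]
orientation: [3.141, 0.262, 0.084]
ft_force: [-0.0, 0.6, -4.3]
opening: 0.0372
grasp_force: 60.4
```

arm_command --increments '[{"ax":-0.0005,"ay":0.0055,"az":0,"dx":0,"dy":0,"dz":0,"claw":-1},{"ax":0,"ay":0,"az":0,"dx":0,"dy":0,"dz":0,"claw":-1},{"ax":0,"ay":0,"az":0,"dx":0,"dy":0,"dz":0,"claw":-1},{"ax":0,"ay":0,"az":0,"dx":0,"dy":0,"dz":0,"claw":-1},{"ax":0,"ay":0,"az":0,"dx":0,"dy":0,"dz":0,"claw":-1}]'

```text
time: 20.35
ee_pos: [0.4648, 0.0302, 0.1227]
orientation: [3.141, 0.279, 0.084]
ft_force: [0.0, -0.9, -3.4]
opening: 0.0371
grasp_force: 60.6
```

```bash
cat >> h.py <<'E'
def diff(c,ref='pics/s4.png.npy'):
    a=np.load(ref).astype(int); d=np.abs(c['frame'].astype(int)-a).max(2)>40; d=d[150:240,220:300]
    print('changed px in pan view',int(d.sum()), 'centroid',np.argwhere(d).mean(0)[::-1].round()+[220,150] if d.any() else None)
E
python3 -c "
from h import *
diff(look('s5.png'))"
```

```text
{'time': np.float64(20.35), 'ee_pos': array([0.465, 0.03 , 0.123]), 'orientation': array([3.141, 0.279, 0.084]), 'ft_force': array([ 0.034, -0.93 , -3.374]), 'moment': array([ 0.089, -1.262,  0.066])}
changed px in pan view 339 centroid [273. 195.]
```

arm_command --increments '[{"ax":-0.0005,"ay":0.0055,"az":0,"dx":0,"dy":0,"dz":0,"claw":-1},{"ax":0,"ay":0,"az":0,"dx":0,"dy":0,"dz":0,"claw":-1},{"ax":0,"ay":0,"az":0,"dx":0,"dy":0,"dz":0,"claw":-1},{"ax":0,"ay":0,"az":0,"dx":0,"dy":0,"dz":0,"claw":-1}]'

```text
time: 20.73
ee_pos: [0.4649, 0.0302, 0.1226]
orientation: [3.141, 0.297, 0.084]
ft_force: [0.1, -0.6, -4.4]
opening: 0.0371
grasp_force: 60.5
```

```bash
python3 -c "
from h import *
diff(look('s6.png'),'pics/s5.png.npy')"
```

```text
{'time': np.float64(20.733), 'ee_pos': array([0.465, 0.03 , 0.123]), 'orientation': array([3.141, 0.297, 0.084]), 'ft_force': array([ 0.092, -0.612, -4.362]), 'moment': array([ 0.103, -1.269,  0.019])}
changed px in pan view 97 centroid [267. 192.]
```

arm_command --increments '[{"ax":-0.0005,"ay":0.0055,"az":0,"dx":0,"dy":0,"dz":0,"claw":-1},{"ax":0,"ay":0,"az":0,"dx":0,"dy":0,"dz":0,"claw":-1},{"ax":0,"ay":0,"az":0,"dx":0,"dy":0,"dz":0,"claw":-1},{"ax":0,"ay":0,"az":0,"dx":0,"dy":0,"dz":0,"claw":-1}]'

```text
time: 21.12
ee_pos: [0.4649, 0.0302, 0.1226]
orientation: [3.141, 0.314, 0.084]
ft_force: [-0.7, 0.2, -3.5]
opening: 0.0371
grasp_force: 60.5
```

```bash
python3 -c "
from h import *
diff(look('s7.png'),'pics/s6.png.npy')"
```

```text
{'time': np.float64(21.117), 'ee_pos': array([0.465, 0.03 , 0.123]), 'orientation': array([3.141, 0.314, 0.084]), 'ft_force': array([-0.726,  0.197, -3.492]), 'moment': array([ 0.147, -1.354, -0.015])}
changed px in pan view 95 centroid [265. 193.]
```

arm_command --increments '[{"ax":-0.0005,"ay":0.0055,"az":0,"dx":0,"dy":0,"dz":0,"claw":-1},{"ax":0,"ay":0,"az":0,"dx":0,"dy":0,"dz":0,"claw":-1},{"ax":0,"ay":0,"az":0,"dx":0,"dy":0,"dz":0,"claw":-1},{"ax":0,"ay":0,"az":0,"dx":0,"dy":0,"dz":0,"claw":-1}]'

```text
time: 21.5
ee_pos: [0.4649, 0.0302, 0.1226]
orientation: [3.141, 0.332, 0.083]
ft_force: [-0.2, 0.4, -4.0]
opening: 0.037
grasp_force: 60.5
```

```bash
python3 -c "
from h import *
diff(look('s8.png'),'pics/s7.png.npy')"
```

```text
{'time': np.float64(21.5), 'ee_pos': array([0.465, 0.03 , 0.123]), 'orientation': array([3.141, 0.332, 0.083]), 'ft_force': array([-0.167,  0.357, -3.976]), 'moment': array([ 0.105, -1.405,  0.007])}
changed px in pan view 106 centroid [267. 190.]
```

View pics/s8.png

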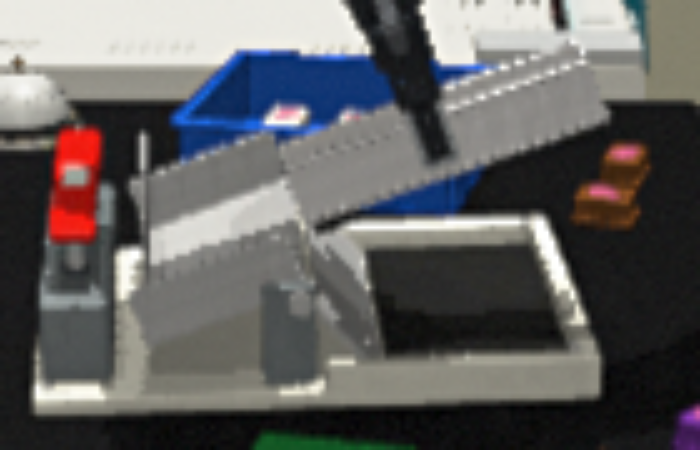

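Cup at 19° with all blocks still inside and the lip above the pan's hinge edge at crop (300,205).

arm_command --increments '[{"ax":-0.0005,"ay":0.0055,"az":0,"dx":0,"dy":0,"dz":0,"claw":-1},{"ax":0,"ay":0,"az":0,"dx":0,"dy":0,"dz":0,"claw":-1},{"ax":0,"ay":0,"az":0,"dx":0,"dy":0,"dz":0,"claw":-1},{"ax":0,"ay":0,"az":0,"dx":0,"dy":0,"dz":0,"claw":-1}]'

```text
time: 21.88
ee_pos: [0.4649, 0.0302, 0.1226]
orientation: [3.141, 0.349, 0.083]
ft_force: [0.3, 0.9, -4.9]
opening: 0.037
grasp_force: 60.6
```

```bash
python3 -c "
from h import *
diff(look('s9.png'),'pics/s8.png.npy')"
```

```text
{'time': np.float64(21.883), 'ee_pos': array([0.465, 0.03 , 0.123]), 'orientation': array([3.141, 0.349, 0.083]), 'ft_force': array([ 0.27 ,  0.886, -4.86 ]), 'moment': array([ 0.112, -1.49 ,  0.011])}
changed px in pan view 90 centroid [266. 195.]
```

arm_command --increments '[{"ax":-0.0005,"ay":0.0055,"az":0,"dx":0,"dy":0,"dz":0,"claw":-1},{"ax":0,"ay":0,"az":0,"dx":0,"dy":0,"dz":0,"claw":-1},{"ax":0,"ay":0,"az":0,"dx":0,"dy":0,"dz":0,"claw":-1},{"ax":0,"ay":0,"az":0,"dx":0,"dy":0,"dz":0,"claw":-1}]'

```text
time: 22.27
ee_pos: [0.4649, 0.0302, 0.1226]
orientation: [3.14, 0.366, 0.083]
ft_force: [0.8, -0.1, -3.1]
opening: 0.0373
grasp_force: 60.6
```

```bash
python3 -c "
from h import *
diff(look('s10.png'),'pics/s9.png.npy')"
```

```text
{'time': np.float64(22.267), 'ee_pos': array([0.465, 0.03 , 0.123]), 'orientation': array([3.14 , 0.366, 0.083]), 'ft_force': array([ 0.791, -0.063, -3.089]), 'moment': array([ 0.101, -1.517, -0.019])}
changed px in pan view 90 centroid [271. 195.]
```

arm_command --increments '[{"ax":-0.0005,"ay":0.0055,"az":0,"dx":0,"dy":0,"dz":0,"claw":-1},{"ax":0,"ay":0,"az":0,"dx":0,"dy":0,"dz":0,"claw":-1},{"ax":0,"ay":0,"az":0,"dx":0,"dy":0,"dz":0,"claw":-1},{"ax":0,"ay":0,"az":0,"dx":0,"dy":0,"dz":0,"claw":-1}]'

```text
time: 22.65
ee_pos: [0.4649, 0.0302, 0.1226]
orientation: [3.14, 0.384, 0.083]
ft_force: [0.5, -0.5, -3.9]
opening: 0.0371
grasp_force: 60.6
```

```bash
python3 -c "
from h import *
diff(look('s11.png'),'pics/s10.png.npy')"
```

```text
{'time': np.float64(22.65), 'ee_pos': array([0.465, 0.03 , 0.123]), 'orientation': array([3.14 , 0.384, 0.083]), 'ft_force': array([ 0.476, -0.522, -3.884]), 'moment': array([ 0.15 , -1.647,  0.016])}
changed px in pan view 91 centroid [271. 195.]
```

arm_command --increments '[{"ax":-0.0005,"ay":0.0055,"az":0,"dx":0,"dy":0,"dz":0,"claw":-1},{"ax":0,"ay":0,"az":0,"dx":0,"dy":0,"dz":0,"claw":-1},{"ax":0,"ay":0,"az":0,"dx":0,"dy":0,"dz":0,"claw":-1},{"ax":0,"ay":0,"az":0,"dx":0,"dy":0,"dz":0,"claw":-1}]'

```text
time: 23.03
ee_pos: [0.4649, 0.0302, 0.1226]
orientation: [3.14, 0.401, 0.083]
ft_force: [-0.0, -0.2, -3.3]
opening: 0.0372
grasp_force: 60.5
```

```bash
python3 -c "
from h import *
diff(look('s12.png'),'pics/s11.png.npy')"
```

```text
{'time': np.float64(23.033), 'ee_pos': array([0.465, 0.03 , 0.123]), 'orientation': array([3.14 , 0.401, 0.083]), 'ft_force': array([-0.039, -0.214, -3.335]), 'moment': array([ 0.169, -1.709, -0.017])}
changed px in pan view 93 centroid [270. 195.]
```

View pics/s12.png

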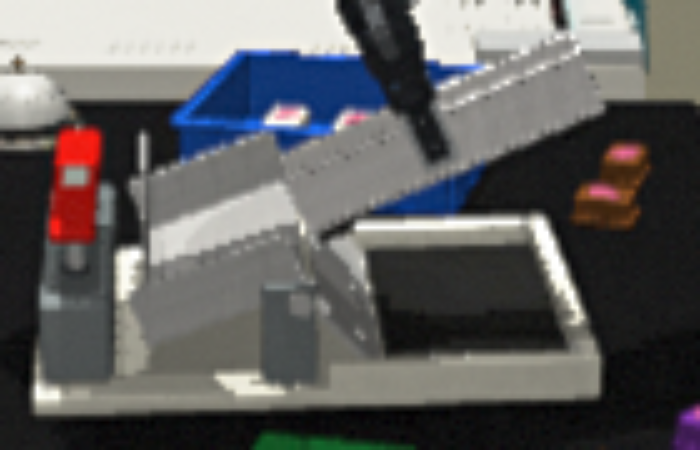

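The side view at 23° shows nothing new, but the near pan wall hides part of the pan, so I'll check the top view.

```bash
python3 -c "
from h import *
c=read_camera('top'); cv2.imwrite('pics/t12.png',cv2.resize(c['frame'][130:280,240:380,::-1],None,fx=4,fy=4)); np.save('t12.npy',c['frame'])
print(np.mean([ (read_camera('side'),read_state()['ft_force'])[1] for _ in range(8)],0).round(2))"
```

```text
[-0.19  0.07 -3.9 ]
```

View pics/t12.png

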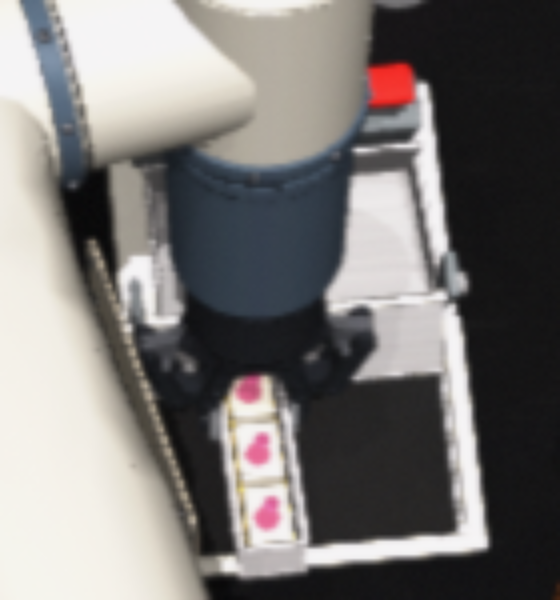

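Three of the four blocks are visible in the cup's rear, at crop (250,390), (258,450) and (267,515). The averaged force (-3.9 N) still fits four blocks, so nothing has slid yet.

arm_command --increments '[{"ax":-0.0005,"ay":0.0055,"az":0,"dx":0,"dy":0,"dz":0,"claw":-1},{"ax":0,"ay":0,"az":0,"dx":0,"dy":0,"dz":0,"claw":-1},{"ax":0,"ay":0,"az":0,"dx":0,"dy":0,"dz":0,"claw":-1}]'

```text
time: 23.78
ee_pos: [0.4649, 0.0302, 0.1224]
orientation: [3.14, 0.419, 0.083]
ft_force: [-0.7, 1.1, -4.1]
opening: 0.0372
grasp_force: 60.5
```

```bash
cat >> h.py <<'E'
def chk(n=5):
    F=[];M=[]
    for i in range(n):
        c=read_camera('top'); s=read_state(); F.append(s['ft_force'][2]); M.append(s['moment'][1])
    print('F %.2f M %.3f pitch %.3f t %.2f'%(np.mean(F),np.mean(M),s['orientation'][1],s['time']))
    d=np.abs(c['frame'].astype(int)-np.load('t12.npy')).max(2)>50
    for nm,r in (('pan',d[165:205,322:350]),('cup',d[222:270,290:318])): print(nm,int(r.sum()))
    return c
E
python3 -c "
from h import *
chk()"
```

```text
F -3.97 M -1.806 pitch 0.418 t 24.03
pan 16
cup 33
```

arm_command --increments '[{"ax":-0.0005,"ay":0.0055,"az":0,"dx":0,"dy":0,"dz":0,"claw":-1},{"ax":0,"ay":0,"az":0,"dx":0,"dy":0,"dz":0,"claw":-1},{"ax":0,"ay":0,"az":0,"dx":0,"dy":0,"dz":0,"claw":-1}]'

```text
time: 24.28
ee_pos: [0.4649, 0.0302, 0.1224]
orientation: [3.14, 0.436, 0.083]
ft_force: [0.2, -0.6, -3.4]
opening: 0.0377
grasp_force: 60.5
```

```bash
python3 -c "
from h import *
chk(4)"
```

```text
F -4.03 M -1.848 pitch 0.435 t 24.48
pan 60
cup 112
```

arm_command --increments '[{"ax":-0.0005,"ay":0.0055,"az":0,"dx":0,"dy":0,"dz":0,"claw":-1},{"ax":0,"ay":0,"az":0,"dx":0,"dy":0,"dz":0,"claw":-1},{"ax":0,"ay":0,"az":0,"dx":0,"dy":0,"dz":0,"claw":-1}]'

```text
time: 24.73
ee_pos: [0.4649, 0.0302, 0.1224]
orientation: [3.14, 0.453, 0.083]
ft_force: [0.0, 0.3, -3.6]
opening: 0.0367
grasp_force: 60.6
```

```bash
python3 -c "
from h import *
c=chk(4); cv2.imwrite('pics/t13.png',cv2.resize(np.hstack([c['frame'][200:280,270:340,::-1],np.load('t12.npy')[200:280,270:340,::-1]]),None,fx=5,fy=5))"
```

```text
F -3.85 M -1.905 pitch 0.453 t 24.93
pan 81
cup 175
```

View pics/t13.png

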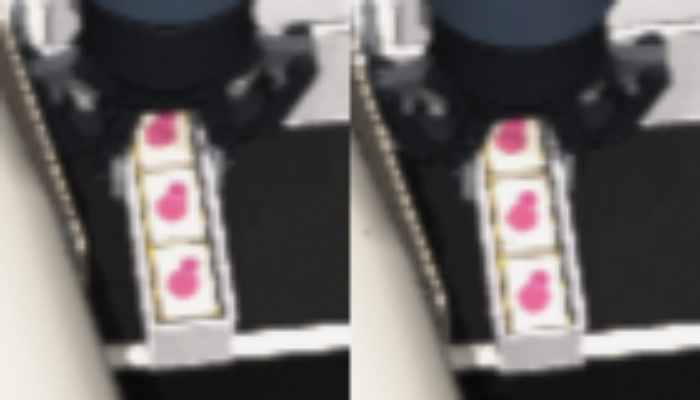

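All three rear blocks stay put at 26°; friction is a bit higher than stated. I'll raise and advance a little for clearance, then go on.

arm_command --increments '[{"ax":0,"ay":0,"az":0,"dx":0.015,"dy":0,"dz":0.015,"claw":-1},{"ax":0,"ay":0,"az":0,"dx":0.03,"dy":0,"dz":0.03,"claw":-1},{"ax":0,"ay":0,"az":0,"dx":0.04,"dy":0,"dz":0.03,"claw":-1},{"ax":0,"ay":0,"az":0,"dx":0.04,"dy":0,"dz":0.03,"claw":-1},{"ax":0,"ay":0,"az":0,"dx":0.03,"dy":0,"dz":0.02,"claw":-1},{"ax":0,"ay":0,"az":0,"dx":0.015,"dy":0,"dz":0.015,"claw":-1},{"ax":-0.0005,"ay":0.0055,"az":0,"dx":0,"dy":0,"dz":0,"claw":-1},{"ax":0,"ay":0,"az":0,"dx":0,"dy":0,"dz":0,"claw":-1},{"ax":0,"ay":0,"az":0,"dx":0,"dy":0,"dz":0,"claw":-1}]'

```text
time: 25.68
ee_pos: [0.4775, 0.0302, 0.1327]
orientation: [3.14, 0.471, 0.083]
ft_force: [-0.2, -0.1, -3.4]
opening: 0.0373
grasp_force: 60.5
```

```bash
python3 -c "
from h import *
c=chk(4);np.save('t12.npy',c['frame'])"
```

```text
F -3.66 M -1.983 pitch 0.470 t 25.88
pan 181
cup 638
```

arm_command --increments '[{"ax":-0.0005,"ay":0.0055,"az":0,"dx":0,"dy":0,"dz":0,"claw":-1},{"ax":0,"ay":0,"az":0,"dx":0,"dy":0,"dz":0,"claw":-1},{"ax":0,"ay":0,"az":0,"dx":0,"dy":0,"dz":0,"claw":-1}]'

```text
time: 26.13
ee_pos: [0.4776, 0.0302, 0.1329]
orientation: [3.139, 0.488, 0.083]
ft_force: [-1.1, -0.3, -4.2]
opening: 0.037
grasp_force: 60.5
```

```bash
python3 -c "
from h import *
c=chk(6)
s=read_camera('side'); diff(s,'pics/s12.png.npy')
cv2.imwrite('pics/b28.png',np.hstack([cv2.resize(c['frame'][150:270,270:360,::-1],(390,520)),cv2.resize(s['frame'][150:240,240:310,::-1],(405,520))]))"
```

```text
F -3.57 M -2.031 pitch 0.487 t 26.43
pan 13
cup 198
changed px in pan view 651 centroid [278. 188.]
```

View pics/b28.png

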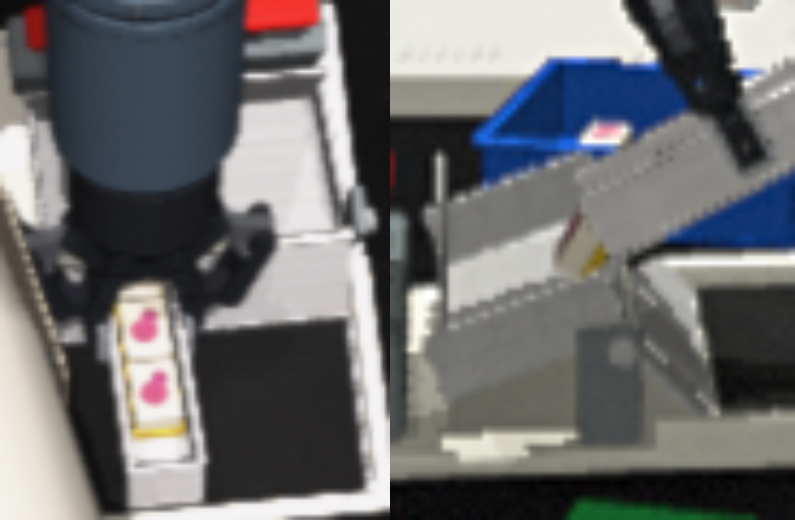

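Block 1 is now emerging at the lip (right half, (580,250)) and the train has left the rear wall (left half, yellow edge at (160,432)). I'll check whether it is still moving.

```bash
cat >> h.py <<'E'
def rear(c):
    # pink label centroids and rear yellow edge in cup area, top view
    hsv=cv2.cvtColor(c['frame'],cv2.COLOR_RGB2HSV); H,S,V=[hsv[...,i].astype(int) for i in range(3)]
    r=np.zeros(H.shape,bool); r[205:272,290:325]=1
    y=r&(H>18)&(H<33)&(S>140)&(V>90); p=r&(H>155)&(S>80)&(V>120)
    n,l,st,ce=cv2.connectedComponentsWithStats(p.astype(np.uint8))
    return (np.nonzero(y)[0].max() if y.any() else None, [tuple(ce[i].round(1)) for i in range(1,n) if st[i,4]>5])
def span(c):
    hsv=cv2.cvtColor(c['frame'],cv2.COLOR_RGB2HSV); H,S,V=[hsv[...,i].astype(int) for i in range(3)]
    m=(H>15)&(H<33)&(S>120)&(V>80); m[:155]=0; m[205:]=0; m[:,:238]=0; m[:,290:]=0
    q=np.argwhere(m); return len(q), (q[:,::-1].mean(0).round(1), q[:,1].min()) if len(q) else None
E
python3 -c "
from h import *
for i in range(4):
    print(rear(read_camera('top')), span(read_camera('side')), round(read_state()['time'],2))"
```

```text
(np.int64(247), [(np.float64(302.9), np.float64(222.5)), (np.float64(305.0), np.float64(236.9))]) (33, (array([265.4, 194.9]), np.int64(262))) 26.58
(np.int64(245), [(np.float64(302.2), np.float64(219.8)), (np.float64(304.5), np.float64(234.2))]) (33, (array([256.1, 201.7]), np.int64(250))) 26.68
(np.int64(241), [(np.float64(301.6), np.float64(217.7)), (np.float64(304.0), np.float64(231.2))]) (37, (array([258.2, 200.6]), np.int64(250))) 26.78
(np.int64(238), [(np.float64(303.7), np.float64(227.4))]) (43, (array([260.3, 199.8]), np.int64(250))) 26.88
```

Block 1 is out, and block 2 follows at about 80 mm/s. I'll wait two rows, then tilt back.

arm_command --increments '[{"ax":0,"ay":0,"az":0,"dx":0,"dy":0,"dz":0,"claw":-1},{"ax":0,"ay":0,"az":0,"dx":0,"dy":0,"dz":0,"claw":-1},{"ax":0.002,"ay":-0.022,"az":0,"dx":0,"dy":0,"dz":0,"claw":-1},{"ax":0.0026,"ay":-0.03,"az":0,"dx":0,"dy":0,"dz":0,"claw":-1},{"ax":0,"ay":0,"az":0,"dx":0,"dy":0,"dz":0,"claw":-1},{"ax":0,"ay":0,"az":0,"dx":0,"dy":0,"dz":0,"claw":-1}]'

```text
time: 27.38
ee_pos: [0.4768, 0.03, 0.1343]
orientation: [3.14, 0.323, 0.084]
ft_force: [0.6, 0.3, -1.6]
opening: 0.0371
grasp_force: 60.7
```

```bash
python3 -c "
from h import *
for i in range(3):
    c=read_camera('top'); s=read_camera('side'); print(rear(c), span(s), round(read_state()['time'],2))
chk(4)
cv2.imwrite('pics/b29.png',np.hstack([cv2.resize(c['frame'][150:270,270:360,::-1],(390,520)),cv2.resize(s['frame'][150:240,240:310,::-1],(405,520))]))"
```

```text
(np.int64(221), []) (99, (array([263.6, 196.4]), np.int64(250))) 27.48
(np.int64(221), []) (94, (array([263.5, 196.5]), np.int64(250))) 27.58
(np.int64(221), []) (95, (array([263.5, 196.4]), np.int64(250))) 27.68
F -2.65 M -1.117 pitch 0.324 t 27.88
pan 236
cup 278
```

View pics/b29.png

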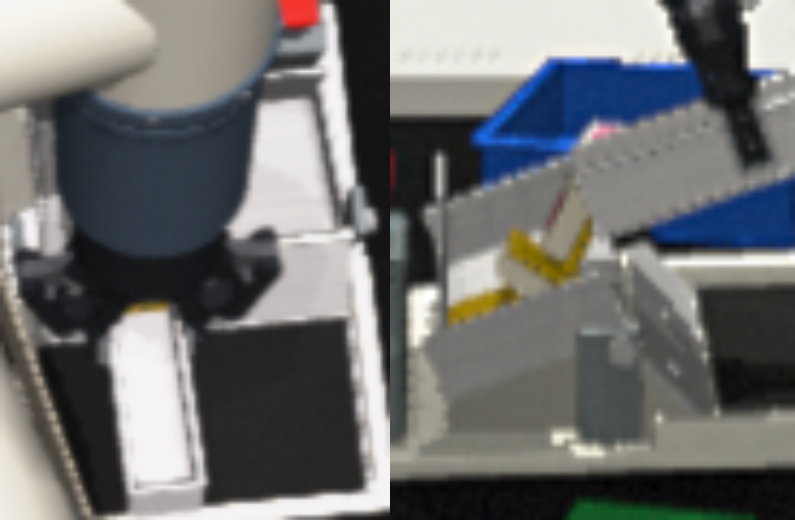

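Two blocks are in the pan, around right half (480,300) and (545,255). Block 3 hangs over the lip at (570,225) and block 4 is still inside. Raising the cup straight up will settle block 3 one way or the other.

arm_command --increments '[{"ax":0,"ay":0,"az":0,"dx":0,"dy":0,"dz":0.03,"claw":-1},{"ax":0,"ay":0,"az":0,"dx":0,"dy":0,"dz":0.06,"claw":-1},{"ax":0,"ay":0,"az":0,"dx":0,"dy":0,"dz":0.08,"claw":-1},{"ax":0,"ay":0,"az":0,"dx":0,"dy":0,"dz":0.08,"claw":-1},{"ax":0,"ay":0,"az":0,"dx":0,"dy":0,"dz":0.08,"claw":-1},{"ax":0,"ay":0,"az":0,"dx":0,"dy":0,"dz":0.08,"claw":-1},{"ax":0,"ay":0,"az":0,"dx":0,"dy":0,"dz":0.08,"claw":-1},{"ax":0,"ay":0,"az":0,"dx":0,"dy":0,"dz":0.06,"claw":-1},{"ax":0,"ay":0,"az":0,"dx":0,"dy":0,"dz":0.03,"claw":-1},{"ax":0,"ay":0,"az":0,"dx":0,"dy":0,"dz":0,"claw":-1}]'

```text
time: 28.72
ee_pos: [0.4779, 0.0302, 0.1773]
orientation: [3.14, 0.322, 0.083]
ft_force: [0.1, -0.6, -3.2]
opening: 0.0377
grasp_force: 60.7
```

```bash
python3 -c "
from h import *
c=chk(6); s=read_camera('side'); print(span(s))
cv2.imwrite('pics/b30.png',np.hstack([cv2.resize(c['frame'][150:270,270:360,::-1],(390,520)),cv2.resize(s['frame'][140:230,240:310,::-1],(405,520))]))"
```

```text
F -2.68 M -1.228 pitch 0.324 t 29.02
pan 251
cup 413
(70, (array([260.9, 198.2]), np.int64(250)))
```

View pics/b30.png

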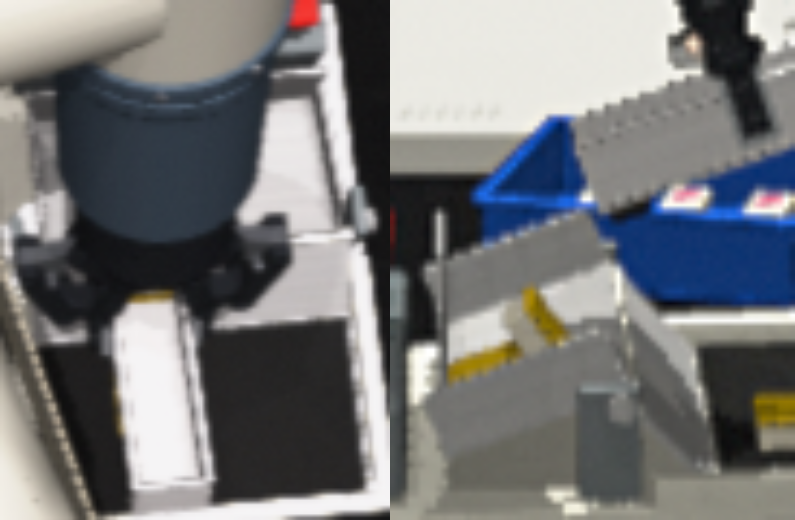

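One yellow block has ended up in the catch tray (right half (775,420)) instead of the pan. Two are in the pan and, by weight, one is still in the cup. I'll stand the cup back first, then put the stray block into the pan before pressing the bar.

arm_command --increments '[{"ax":0.0007,"ay":-0.0073,"az":0,"dx":0,"dy":0,"dz":0,"claw":-1},{"ax":0.0013,"ay":-0.0146,"az":0,"dx":0,"dy":0,"dz":0,"claw":-1},{"ax":0.0013,"ay":-0.0146,"az":0,"dx":0,"dy":0,"dz":0,"claw":-1},{"ax":0.0013,"ay":-0.0146,"az":0,"dx":0,"dy":0,"dz":0,"claw":-1},{"ax":0.0013,"ay":-0.0146,"az":0,"dx":0,"dy":0,"dz":0,"claw":-1},{"ax":0.0013,"ay":-0.0146,"az":0,"dx":0,"dy":0,"dz":0,"claw":-1},{"ax":0.0013,"ay":-0.0146,"az":0,"dx":0,"dy":0,"dz":0,"claw":-1},{"ax":0.0007,"ay":-0.0075,"az":0,"dx":0,"dy":0,"dz":0,"claw":-1},{"ax":0,"ay":0,"az":0,"dx":0,"dy":0,"dz":0,"claw":-1}]'

```text
time: 29.82
ee_pos: [0.4764, 0.0299, 0.177]
orientation: [-3.141, -0.0, 0.084]
ft_force: [-0.5, -0.8, -1.7]
opening: 0.037
grasp_force: 60.6
```

arm_command --increments '[{"ax":0,"ay":0,"az":-0.0072,"dx":0.011,"dy":0.036,"dz":0,"claw":-1},{"ax":0,"ay":0,"az":-0.0143,"dx":0.023,"dy":0.072,"dz":0,"claw":-1},{"ax":0,"ay":0,"az":-0.0215,"dx":0.034,"dy":0.107,"dz":0,"claw":-1},{"ax":0,"ay":0,"az":-0.0286,"dx":0.0455,"dy":0.143,"dz":0,"claw":-1},{"ax":0,"ay":0,"az":-0.0286,"dx":0.0455,"dy":0.143,"dz":0,"claw":-1},{"ax":0,"ay":0,"az":-0.0286,"dx":0.0455,"dy":0.143,"dz":0,"claw":-1},{"ax":0,"ay":0,"az":-0.0286,"dx":0.0455,"dy":0.143,"dz":0,"claw":-1},{"ax":0,"ay":0,"az":-0.0286,"dx":0.0455,"dy":0.143,"dz":0,"claw":-1},{"ax":0,"ay":0,"az":-0.0286,"dx":0.0455,"dy":0.143,"dz":0,"claw":-1},{"ax":0,"ay":0,"az":-0.0286,"dx":0.0455,"dy":0.143,"dz":0,"claw":-1},{"ax":0,"ay":0,"az":-0.0286,"dx":0.0455,"dy":0.143,"dz":0,"claw":-1},{"ax":0,"ay":0,"az":-0.0286,"dx":0.0455,"dy":0.143,"dz":0,"claw":-1}]'

```text
time: 30.82
ee_pos: [0.5135, 0.1433, 0.1762]
orientation: [3.14, 0.001, -0.865]
ft_force: [0.5, -0.3, -2.3]
opening: 0.037
grasp_force: 60.7
```

arm_command --increments '[{"ax":0,"ay":0,"az":-0.0286,"dx":0.0455,"dy":0.143,"dz":0,"claw":-1},{"ax":0,"ay":0,"az":-0.0286,"dx":0.0455,"dy":0.143,"dz":0,"claw":-1},{"ax":0,"ay":0,"az":-0.0286,"dx":0.0455,"dy":0.143,"dz":0,"claw":-1},{"ax":0,"ay":0,"az":-0.0286,"dx":0.0455,"dy":0.143,"dz":0,"claw":-1},{"ax":0,"ay":0,"az":-0.0286,"dx":0.0455,"dy":0.143,"dz":0,"claw":-1},{"ax":0,"ay":0,"az":-0.0286,"dx":0.0455,"dy":0.143,"dz":0,"claw":-1},{"ax":0,"ay":0,"az":-0.0286,"dx":0.0455,"dy":0.143,"dz":0,"claw":-1},{"ax":0,"ay":0,"az":-0.0286,"dx":0.0455,"dy":0.143,"dz":0,"claw":-1},{"ax":0,"ay":0,"az":-0.0286,"dx":0.0455,"dy":0.143,"dz":0,"claw":-1},{"ax":0,"ay":0,"az":-0.0215,"dx":0.034,"dy":0.107,"dz":0,"claw":-1},{"ax":0,"ay":0,"az":-0.0143,"dx":0.023,"dy":0.072,"dz":0,"claw":-1},{"ax":0,"ay":0,"az":-0.0072,"dx":0.011,"dy":0.036,"dz":0,"claw":-1}]'

```text
time: 31.82
ee_pos: [0.5493, 0.2561, 0.1757]
orientation: [3.141, -0.001, -1.806]
ft_force: [-0.6, -0.4, -3.1]
opening: 0.0372
grasp_force: 60.7
```

```bash
python3 -c "
from h import *
s=read_state(); print({k:np.round(s[k],3) for k in ('ee_pos','orientation')})
c=read_camera('top'); tote(c); P=cloud(c)
hsv=cv2.cvtColor(c['frame'],cv2.COLOR_RGB2HSV); H,S,V=[hsv[...,i].astype(int) for i in range(3)]
# things in the tray (z .024-.06) and in pan
X,Y,Z=P[...,0]-.542,P[...,1]+.0035,P[...,2]; t=np.radians(5.1); x=X*np.cos(t)+Y*np.sin(t); y=-X*np.sin(t)+Y*np.cos(t)
for nm,m in (('tray',(x>-.148)&(x<-.044)&(abs(y)<.097)&(Z>.018)),('pan',(x>.003)&(x<.09)&(abs(y)<.083)&(Z>.066-.364*x+.006))):
    n,l,st,ce=cv2.connectedComponentsWithStats(m.astype(np.uint8))
    for i in range(1,n):
        if st[i,4]<15: continue
        k=l==i; r=cv2.minAreaRect((P[k][:,:2]*1000).astype(np.float32)); ye=(k&(H>15)&(H<35)&(S>110)).sum()
        print(nm,st[i,4],'yel',ye,np.round(r[0]),np.round(r[1]),round(r[2],1),'z',np.percentile(Z[k],[5,50,95]).round(3),'st',x[k].mean().round(3),y[k].mean().round(3))
"
```

```text
{'ee_pos': array([0.549, 0.256, 0.176]), 'orientation': array([ 3.141e+00, -1.000e-03, -1.806e+00])}
tote 942 [ 524.1 -287.7] [170.7 200.3] 76.7
tray 177 yel 175 [458.  24.] [40. 35.] 5.6 z [0.027 0.033 0.037] st -0.082 0.036
pan 266 yel 215 [596.  40.] [63. 30.] 9.7 z [0.057 0.075 0.095] st 0.055 0.038
```

arm_command --increments '[{"ax":0,"ay":0,"az":0,"dx":0,"dy":0,"dz":-0.05,"claw":-1},{"ax":0,"ay":0,"az":0,"dx":0,"dy":0,"dz":-0.1,"claw":-1},{"ax":0,"ay":0,"az":0,"dx":0,"dy":0,"dz":-0.15,"claw":-1},{"ax":0,"ay":0,"az":0,"dx":0,"dy":0,"dz":-0.2,"claw":-1},{"ax":0,"ay":0,"az":0,"dx":0,"dy":0,"dz":-0.25,"claw":-1},{"ax":0,"ay":0,"az":0,"dx":0,"dy":0,"dz":-0.25,"claw":-1},{"ax":0,"ay":0,"az":0,"dx":0,"dy":0,"dz":-0.25,"claw":-1},{"ax":0,"ay":0,"az":0,"dx":0,"dy":0,"dz":-0.25,"claw":-1},{"ax":0,"ay":0,"az":0,"dx":0,"dy":0,"dz":-0.2,"claw":-1},{"ax":0,"ay":0,"az":0,"dx":0,"dy":0,"dz":-0.15,"claw":-1},{"ax":0,"ay":0,"az":0,"dx":0,"dy":0,"dz":-0.1,"claw":-1},{"ax":0,"ay":0,"az":0,"dx":0,"dy":0,"dz":-0.05,"claw":-1}]'

```text
time: 32.87
ee_pos: [0.5487, 0.2549, 0.0254]
orientation: [3.141, -0.001, -1.804]
ft_force: [0.1, -0.6, -2.3]
opening: 0.0373
grasp_force: 60.6
```

arm_command --increments '[{"ax":0,"ay":0,"az":0,"dx":0,"dy":0,"dz":-0.03,"claw":-1},{"ax":0,"ay":0,"az":0,"dx":0,"dy":0,"dz":-0.03,"claw":-1},{"ax":0,"ay":0,"az":0,"dx":0,"dy":0,"dz":0,"claw":-1},{"ax":0,"ay":0,"az":0,"dx":0,"dy":0,"dz":0,"claw":-1}]'

```text
time: 33.2
ee_pos: [0.5496, 0.2557, 0.0228]
orientation: [-3.14, 0.001, -1.804]
ft_force: [-0.5, -0.3, -2.1]
opening: 0.0372
grasp_force: 60.6
```

arm_command --increments '[{"ax":0,"ay":0,"az":0,"dx":0,"dy":0,"dz":-0.025,"claw":-1},{"ax":0,"ay":0,"az":0,"dx":0,"dy":0,"dz":0,"claw":-1},{"ax":0,"ay":0,"az":0,"dx":0,"dy":0,"dz":0,"claw":-1}]'

```text
time: 33.45
ee_pos: [0.5492, 0.2555, 0.0205]
orientation: [-3.141, 0.001, -1.804]
ft_force: [0.0, 0.7, -2.0]
opening: 0.0371
grasp_force: 60.6
```

arm_command --increments '[{"ax":0,"ay":0,"az":0,"dx":0,"dy":0,"dz":-0.02,"claw":-1},{"ax":0,"ay":0,"az":0,"dx":0,"dy":0,"dz":0,"claw":-1},{"ax":0,"ay":0,"az":0,"dx":0,"dy":0,"dz":0,"claw":-1}]'

```text
time: 33.7
ee_pos: [0.5495, 0.2556, 0.0195]
orientation: [-3.14, 0.001, -1.803]
ft_force: [-1.6, -1.0, 3.3]
opening: 0.037
grasp_force: 61.4
```

arm_command --increments '[{"ax":0,"ay":0,"az":0,"dx":0,"dy":0,"dz":0,"claw":0.4},{"ax":0,"ay":0,"az":0,"dx":0,"dy":0,"dz":0,"claw":0.4},{"ax":0,"ay":0,"az":0,"dx":0,"dy":0,"dz":0,"claw":0.4},{"ax":0,"ay":0,"az":0,"dx":0,"dy":0,"dz":0,"claw":0.4},{"ax":0,"ay":0,"az":0,"dx":0,"dy":0,"dz":0.2,"claw":0.4},{"ax":0,"ay":0,"az":0,"dx":0,"dy":0,"dz":0.4,"claw":0.4},{"ax":0,"ay":0,"az":0,"dx":0,"dy":0,"dz":0.5,"claw":0.4},{"ax":0,"ay":0,"az":0,"dx":0,"dy":0,"dz":0.5,"claw":0.4},{"ax":0,"ay":0,"az":0,"dx":0,"dy":0,"dz":0.4,"claw":0.4},{"ax":0,"ay":0,"az":0,"dx":0,"dy":0,"dz":0,"claw":0.4}]'

```text
time: 34.53
ee_pos: [0.5527, 0.2569, 0.1768]
orientation: [-3.131, 0.009, -1.803]
ft_force: [0.1, 0.2, 0.2]
opening: 0.0596
grasp_force: 0.0
```

arm_command --increments '[{"ax":0,"ay":0,"az":0,"dx":-0.3,"dy":-0.2,"dz":0,"claw":0.06},{"ax":0,"ay":0,"az":0,"dx":-0.4,"dy":-0.3,"dz":0,"claw":0.06},{"ax":0,"ay":0,"az":0,"dx":-0.4,"dy":-0.3,"dz":0,"claw":0.06},{"ax":0,"ay":0,"az":0,"dx":-0.4,"dy":-0.3,"dz":0,"claw":0.06},{"ax":0,"ay":0,"az":0,"dx":-0.4,"dy":-0.2,"dz":0,"claw":0.06},{"ax":0,"ay":0,"az":0,"dx":0,"dy":0,"dz":0,"claw":0.06},{"ax":0,"ay":0,"az":0,"dx":0,"dy":0,"dz":0,"claw":0.06}]'

```text
time: 35.12
ee_pos: [0.4057, 0.1572, 0.1692]
orientation: [-3.14, 0.002, -1.803]
ft_force: [0.1, -0.5, 0.3]
opening: 0.0453
grasp_force: 0.0
```

```bash
cat >> h.py <<'E'
def blocks(c,zt=0.0285):
    P=cloud(c); hsv=cv2.cvtColor(c['frame'],cv2.COLOR_RGB2HSV); H,S,V=[hsv[...,i].astype(int) for i in range(3)]
    X,Y,Z=P[...,0]-.542,P[...,1]+.0035,P[...,2]; t=np.radians(5.1); x=X*np.cos(t)+Y*np.sin(t); y=-X*np.sin(t)+Y*np.cos(t)
    for nm,m in (('tray',(x>-.148)&(x<-.040)&(abs(y)<.097)&(Z>zt)&(Z<.08)&(V>70)&(Z<.02+np.clip(x+.05,0,1)*1.2+.04)),('pan',(x>.003)&(x<.09)&(abs(y)<.083)&(Z>.066-.364*x+.006)&(Z<.12))):
        n,l,st,ce=cv2.connectedComponentsWithStats(m.astype(np.uint8))
        for i in range(1,n):
            if st[i,4]<15: continue
            k=l==i; r=cv2.minAreaRect((P[k][:,:2]*1000).astype(np.float32)); ye=(k&(H>15)&(H<35)&(S>110)).sum()
            print(nm,st[i,4],'px',ce[i].round(),'yel',ye,np.round(r[0]),np.round(r[1]),round(r[2],1),'z',np.percentile(Z[k],[5,50,95]).round(3),'st',x[k].mean().round(3),y[k].mean().round(3))
def cupchk(c):
    P=cloud(c); hsv=cv2.cvtColor(c['frame'],cv2.COLOR_RGB2HSV); H,S,V=[hsv[...,i].astype(int) for i in range(3)]
    a=np.radians(-103.3); X,Y=P[...,0]-.5495,P[...,1]-.2556; u=X*np.cos(a)+Y*np.sin(a); v=-X*np.sin(a)+Y*np.cos(a)
    m=(abs(u)<.11)&(abs(v)<.03)&(P[...,2]>.04)&(P[...,2]<.056); print('cup rim z',np.percentile(P[m][:,2],[5,50,95]).round(3),'u',np.percentile(u[m],[1,99]).round(3),'v',np.percentile(v[m],[1,99]).round(3))
    p=(abs(u)<.1)&(abs(v)<.02)&(H>150)&(S>60); print('pink u',u[p].mean().round(3),len(u[p]),np.percentile(u[p],[2,98]).round(3))
E
python3 -c "
from h import *
s=read_state(); print(s['ee_pos'].round(3))
c=read_camera('top'); tote(c); blocks(c); cupchk(c)"
```

```text
[0.406 0.157 0.169]
tote 961 [ 523.7 -287.2] [170.3 199.6] 76.6
tray 166 px [302. 242.] yel 166 [457.  25.] [39. 28.] 5.3 z [0.029 0.033 0.036] st -0.082 0.036
pan 269 px [297. 186.] yel 218 [597.  40.] [64. 28.] 6.1 z [0.056 0.076 0.096] st 0.055 0.038
cup rim z [0.041 0.05  0.054] u [-0.092  0.084] v [-0.021  0.02 ]
pink u 0.038 6 [0.035 0.042]
```

arm_command --increments '[{"ax":0,"ay":0,"az":0.0377,"dx":0.043,"dy":-0.11,"dz":-0.05,"claw":0.06},{"ax":0,"ay":0,"az":0.0377,"dx":0.043,"dy":-0.11,"dz":-0.05,"claw":0.06},{"ax":0,"ay":0,"az":0.0377,"dx":0.043,"dy":-0.11,"dz":-0.05,"claw":0.06},{"ax":0,"ay":0,"az":0.0377,"dx":0.043,"dy":-0.11,"dz":-0.05,"claw":0.06},{"ax":0,"ay":0,"az":0.0377,"dx":0.043,"dy":-0.11,"dz":-0.05,"claw":0.06},{"ax":0,"ay":0,"az":0.0377,"dx":0.043,"dy":-0.11,"dz":-0.05,"claw":0.06},{"ax":0,"ay":0,"az":0.0377,"dx":0.043,"dy":-0.11,"dz":-0.05,"claw":0.06},{"ax":0,"ay":0,"az":0.0377,"dx":0.043,"dy":-0.11,"dz":-0.05,"claw":0.06},{"ax":0,"ay":0,"az":0.0377,"dx":0.043,"dy":-0.11,"dz":-0.05,"claw":0.06},{"ax":0,"ay":0,"az":0.0377,"dx":0.043,"dy":-0.11,"dz":-0.05,"claw":0.06},{"ax":0,"ay":0,"az":0.0377,"dx":0.043,"dy":-0.11,"dz":-0.05,"claw":0.06},{"ax":0,"ay":0,"az":0.0377,"dx":0.043,"dy":-0.11,"dz":-0.05,"claw":0.06}]'

```text
time: 36.17
ee_pos: [0.4468, 0.059, 0.1232]
orientation: [-3.141, 0.001, -0.377]
ft_force: [0.3, -0.1, 0.1]
opening: 0.0453
grasp_force: 0.0
```

arm_command --increments '[{"ax":0,"ay":0,"az":0.0377,"dx":0.043,"dy":-0.11,"dz":-0.05,"claw":0.06},{"ax":0,"ay":0,"az":0.0377,"dx":0.043,"dy":-0.11,"dz":-0.05,"claw":0.06},{"ax":0,"ay":0,"az":0.0377,"dx":0.043,"dy":-0.11,"dz":-0.05,"claw":0.06},{"ax":0,"ay":0,"az":0.0377,"dx":0.043,"dy":-0.11,"dz":-0.05,"claw":0.06},{"ax":0,"ay":0,"az":0,"dx":0,"dy":0,"dz":0,"claw":0.06},{"ax":0,"ay":0,"az":0,"dx":0,"dy":0,"dz":0,"claw":0.06},{"ax":0,"ay":0,"az":0,"dx":0,"dy":0,"dz":0,"claw":0.06}]'

```text
time: 36.75
ee_pos: [0.4589, 0.0263, 0.1087]
orientation: [-3.141, 0.001, 0.088]
ft_force: [-0.5, -0.2, -0.5]
opening: 0.0449
grasp_force: 0.0
```

arm_command --increments '[{"ax":0,"ay":0,"az":0,"dx":-0.025,"dy":-0.015,"dz":-0.4,"claw":0.06},{"ax":0,"ay":0,"az":0,"dx":0,"dy":0,"dz":-0.4,"claw":0.06},{"ax":0,"ay":0,"az":0,"dx":0,"dy":0,"dz":-0.42,"claw":0.06},{"ax":0,"ay":0,"az":0,"dx":0,"dy":0,"dz":0,"claw":0.06},{"ax":0,"ay":0,"az":0,"dx":0,"dy":0,"dz":0,"claw":-1},{"ax":0,"ay":0,"az":0,"dx":0,"dy":0,"dz":0,"claw":-1},{"ax":0,"ay":0,"az":0,"dx":0,"dy":0,"dz":0,"claw":-1},{"ax":0,"ay":0,"az":0,"dx":0,"dy":0,"dz":0,"claw":-1},{"ax":0,"ay":0,"az":0,"dx":0,"dy":0,"dz":0.4,"claw":-1},{"ax":0,"ay":0,"az":0,"dx":0,"dy":0,"dz":0.5,"claw":-1},{"ax":0,"ay":0,"az":0,"dx":0,"dy":0,"dz":0.5,"claw":-1},{"ax":0,"ay":0,"az":0,"dx":0,"dy":0,"dz":0.2,"claw":-1}]' --newtons 30

```text
time: 37.75
ee_pos: [0.4593, 0.0252, 0.1438]
orientation: [-3.14, -0.009, 0.092]
ft_force: [1.5, 0.5, -0.0]
opening: 0.0274
grasp_force: 33.4
```

arm_command --increments '[{"ax":0,"ay":0,"az":0,"dx":0.35,"dy":-0.16,"dz":0,"claw":-1},{"ax":0,"ay":0,"az":0,"dx":0.35,"dy":-0.16,"dz":0,"claw":-1},{"ax":0,"ay":0,"az":0,"dx":0.35,"dy":-0.16,"dz":0,"claw":-1},{"ax":0,"ay":0,"az":0,"dx":0.35,"dy":-0.16,"dz":0,"claw":-1},{"ax":0,"ay":0,"az":0,"dx":0.34,"dy":-0.16,"dz":0,"claw":-1},{"ax":0,"ay":0,"az":0,"dx":0,"dy":0,"dz":0,"claw":-1},{"ax":0,"ay":0,"az":0,"dx":0,"dy":0,"dz":-0.4,"claw":-1},{"ax":0,"ay":0,"az":0,"dx":0,"dy":0,"dz":-0.2,"claw":-1},{"ax":0,"ay":0,"az":0,"dx":0,"dy":0,"dz":0,"claw":-1},{"ax":0,"ay":0,"az":0,"dx":0,"dy":0,"dz":0,"claw":-1}]'

```text
time: 38.58
ee_pos: [0.5867, -0.0353, 0.0929]
orientation: [-3.141, 0.001, 0.091]
ft_force: [0.1, 0.5, -0.1]
opening: 0.0273
grasp_force: 33.4
```

arm_command --increments '[{"ax":0,"ay":0,"az":0,"dx":0,"dy":0,"dz":-0.2,"claw":-1},{"ax":0,"ay":0,"az":0,"dx":0,"dy":0,"dz":-0.1,"claw":-1},{"ax":0,"ay":0,"az":0,"dx":0,"dy":0,"dz":0,"claw":-1},{"ax":0,"ay":0,"az":0,"dx":0,"dy":0,"dz":0,"claw":-1},{"ax":0,"ay":0,"az":0,"dx":0,"dy":0,"dz":0,"claw":-0.1},{"ax":0,"ay":0,"az":0,"dx":0,"dy":0,"dz":0,"claw":-0.1},{"ax":0,"ay":0,"az":0,"dx":0,"dy":0,"dz":0,"claw":-0.1},{"ax":0,"ay":0,"az":0,"dx":0,"dy":0,"dz":0,"claw":-0.1},{"ax":0,"ay":0,"az":0,"dx":0,"dy":0,"dz":0.4,"claw":-0.1},{"ax":0,"ay":0,"az":0,"dx":0,"dy":0,"dz":0.4,"claw":-0.1},{"ax":0,"ay":0,"az":0,"dx":0,"dy":0,"dz":0.5,"claw":-0.1}]'

```text
time: 39.5
ee_pos: [0.5856, -0.0353, 0.1669]
orientation: [-3.141, 0.005, 0.091]
ft_force: [2.5, 0.3, 0.6]
opening: 0.0385
grasp_force: 0.0
```

arm_command --increments '[{"ax":0,"ay":0,"az":0,"dx":-0.5,"dy":0,"dz":0.1,"claw":-1},{"ax":0,"ay":0,"az":0,"dx":-0.5,"dy":0,"dz":0.1,"claw":-1},{"ax":0,"ay":0,"az":0,"dx":-0.5,"dy":0,"dz":0,"claw":-1},{"ax":0,"ay":0,"az":0,"dx":-0.5,"dy":0,"dz":0,"claw":-1},{"ax":0,"ay":0,"az":0,"dx":-0.5,"dy":0,"dz":0,"claw":-1},{"ax":0,"ay":0,"az":0,"dx":-0.5,"dy":0,"dz":0,"claw":-1},{"ax":0,"ay":0,"az":0,"dx":0,"dy":0,"dz":0,"claw":-1}]'

```text
time: 40.08
ee_pos: [0.3563, -0.0358, 0.1824]
orientation: [-3.139, 0.001, 0.091]
ft_force: [0.6, -1.1, -0.0]
opening: -0.0
grasp_force: 0.0
```

```bash
python3 -c "
from h import *
c=read_camera('top'); tote(c); blocks(c); print(read_state()['ee_pos'],read_state()['opening'])"
```

```text
tote 950 [ 523.9 -287.3] [169.7 199.8] 76.8
pan 265 px [297. 186.] yel 214 [596.  40.] [64. 28.] 6.4 z [0.057 0.076 0.095] st 0.055 0.038
pan 167 px [326. 187.] yel 145 [595. -36.] [41. 28.] 6.1 z [0.063 0.071 0.078] st 0.048 -0.037
[ 0.35934216 -0.03546455  0.18300074] 4.30975551893184e-06
```

arm_command --increments '[{"ax":0,"ay":0,"az":0,"dx":0.3,"dy":0.064,"dz":0,"claw":-1},{"ax":0,"ay":0,"az":0,"dx":0.46,"dy":0.064,"dz":0,"claw":-1},{"ax":0,"ay":0,"az":0,"dx":0.46,"dy":0.064,"dz":0,"claw":-1},{"ax":0,"ay":0,"az":0,"dx":0.46,"dy":0.064,"dz":0,"claw":-1},{"ax":0,"ay":0,"az":0,"dx":0.46,"dy":0.064,"dz":0,"claw":-1},{"ax":0,"ay":0,"az":0,"dx":0.46,"dy":0.064,"dz":0,"claw":-1},{"ax":0,"ay":0,"az":0,"dx":0.46,"dy":0.064,"dz":0,"claw":-1},{"ax":0,"ay":0,"az":0,"dx":0.46,"dy":0.064,"dz":-0.1,"claw":-1},{"ax":0,"ay":0,"az":0,"dx":0.46,"dy":0.064,"dz":-0.2,"claw":-1},{"ax":0,"ay":0,"az":0,"dx":0.2,"dy":0,"dz":-0.3,"claw":-1},{"ax":0,"ay":0,"az":0,"dx":0,"dy":0,"dz":0,"claw":-1},{"ax":0,"ay":0,"az":0,"dx":0,"dy":0,"dz":0,"claw":-1}]'

```text
time: 41.13
ee_pos: [0.6754, 0.0077, 0.1344]
orientation: [-3.142, 0.005, 0.091]
ft_force: [-0.7, 0.2, 0.6]
opening: -0.0002
grasp_force: 0.0
```

arm_command --increments '[{"ax":0,"ay":0,"az":0,"dx":0,"dy":0,"dz":-0.2,"claw":-1},{"ax":0,"ay":0,"az":0,"dx":0,"dy":0,"dz":-0.18,"claw":-1},{"ax":0,"ay":0,"az":0,"dx":0,"dy":0,"dz":-0.05,"claw":-1},{"ax":0,"ay":0,"az":0,"dx":0,"dy":0,"dz":-0.05,"claw":-1},{"ax":0,"ay":0,"az":0,"dx":0,"dy":0,"dz":-0.05,"claw":-1},{"ax":0,"ay":0,"az":0,"dx":0,"dy":0,"dz":-0.05,"claw":-1},{"ax":0,"ay":0,"az":0,"dx":0,"dy":0,"dz":-0.05,"claw":-1},{"ax":0,"ay":0,"az":0,"dx":0,"dy":0,"dz":-0.05,"claw":-1},{"ax":0,"ay":0,"az":0,"dx":0,"dy":0,"dz":-0.05,"claw":-1},{"ax":0,"ay":0,"az":0,"dx":0,"dy":0,"dz":-0.05,"claw":-1},{"ax":0,"ay":0,"az":0,"dx":0,"dy":0,"dz":0,"claw":-1},{"ax":0,"ay":0,"az":0,"dx":0,"dy":0,"dz":0,"claw":-1}]'

```text
time: 42.13
ee_pos: [0.6758, 0.0079, 0.0809]
orientation: [-3.141, -0.002, 0.092]
ft_force: [-2.4, -0.1, 5.2]
opening: 0.0
grasp_force: 2.3
```

arm_command --increments '[{"ax":0,"ay":0,"az":0,"dx":0,"dy":0,"dz":0,"claw":-1},{"ax":0,"ay":0,"az":0,"dx":0,"dy":0,"dz":0,"claw":-1},{"ax":0,"ay":0,"az":0,"dx":0,"dy":0,"dz":0,"claw":-1},{"ax":0,"ay":0,"az":0,"dx":0,"dy":0,"dz":0,"claw":-1}]'

```text
time: 42.47
ee_pos: [0.6758, 0.0079, 0.0795]
orientation: [-3.141, -0.001, 0.091]
ft_force: [-1.4, -0.5, 4.7]
opening: -0.0001
grasp_force: 2.2
```

```bash
python3 -c "
from h import *
s=read_state(); print(s['ee_pos'].round(4),s['ft_force'].round(2))
c=read_camera('side'); P=cloud(c); hsv=cv2.cvtColor(c['frame'],cv2.COLOR_RGB2HSV); H,S,V=[hsv[...,i].astype(int) for i in range(3)]
red=((H<5)|(H>175))&(S>170)&(V>110)&(P[...,0]>.64)&(P[...,0]<.71)&(abs(P[...,1])<.12)
q=P[red]; q=q[abs(q[:,1]-.008)>.03]; print(len(q),np.polyfit(q[:,1],q[:,2],1).round(4))
yl=(H>15)&(H<35)&(S>120)&(V>70)&(abs(P[...,1])<.11)&(P[...,0]>.38)&(P[...,0]<.7)
n,l,st,ce=cv2.connectedComponentsWithStats(yl.astype(np.uint8))
for i in range(1,n):
    if st[i,4]>5: print(st[i,4],np.median(P[l==i],0).round(3))
"
```

```text
[0.6758 0.0079 0.0795] [-1.39 -0.46  4.72]
76 [-0.019   0.0796]
162 [0.463 0.033 0.031]
```

arm_command --increments '[{"ax":0,"ay":0,"az":0,"dx":0,"dy":0,"dz":-0.03,"claw":-1},{"ax":0,"ay":0,"az":0,"dx":0,"dy":0,"dz":-0.03,"claw":-1},{"ax":0,"ay":0,"az":0,"dx":0,"dy":0,"dz":0,"claw":-1},{"ax":0,"ay":0,"az":0,"dx":0,"dy":0,"dz":0,"claw":-1},{"ax":0,"ay":0,"az":0,"dx":0,"dy":0,"dz":0,"claw":-1},{"ax":0,"ay":0,"az":0,"dx":0,"dy":0,"dz":0,"claw":-1}]'

```text
time: 43.02
ee_pos: [0.6759, 0.0079, 0.076]
orientation: [-3.142, -0.001, 0.092]
ft_force: [-4.2, -0.4, 10.4]
opening: 0.0003
grasp_force: 5.3
```

arm_command --increments '[{"ax":0,"ay":0,"az":0,"dx":0,"dy":0,"dz":0.1,"claw":-1},{"ax":0,"ay":0,"az":0,"dx":0,"dy":0,"dz":0.1,"claw":-1},{"ax":0,"ay":0,"az":0,"dx":0,"dy":0,"dz":0.1,"claw":-1},{"ax":0,"ay":0,"az":0,"dx":0,"dy":0,"dz":0.1,"claw":-1},{"ax":0,"ay":0,"az":0,"dx":0,"dy":0,"dz":0.2,"claw":-1},{"ax":0,"ay":0,"az":0,"dx":0,"dy":0,"dz":0.4,"claw":-1},{"ax":0,"ay":0,"az":0,"dx":0,"dy":0,"dz":0.4,"claw":0.06},{"ax":0,"ay":0,"az":0,"dx":-0.3,"dy":-0.3,"dz":0,"claw":0.06},{"ax":0,"ay":0,"az":0,"dx":-0.3,"dy":-0.5,"dz":0,"claw":0.06},{"ax":0,"ay":0,"az":0,"dx":-0.3,"dy":-0.5,"dz":0,"claw":0.06},{"ax":0,"ay":0,"az":0,"dx":-0.3,"dy":-0.5,"dz":0,"claw":0.06},{"ax":0,"ay":0,"az":0,"dx":-0.3,"dy":-0.5,"dz":0,"claw":0.06}]'

```text
time: 44.02
ee_pos: [0.5659, -0.1582, 0.1793]
orientation: [-3.14, 0.001, 0.092]
ft_force: [0.9, -0.4, 0.7]
opening: 0.0455
grasp_force: 0.0
```

arm_command --increments '[{"ax":0,"ay":0,"az":0,"dx":-0.4,"dy":-0.5,"dz":0,"claw":0.06},{"ax":0,"ay":0,"az":0,"dx":-0.4,"dy":-0.4,"dz":0,"claw":0.06},{"ax":0,"ay":0,"az":0,"dx":0,"dy":0,"dz":0,"claw":0.06}]'

```text
time: 44.27
ee_pos: [0.5074, -0.2231, 0.1799]
orientation: [-3.141, 0.002, 0.086]
ft_force: [1.0, 0.1, 0.4]
opening: 0.0454
grasp_force: 0.0
```

```bash
python3 -c "
from h import *
c=read_camera('top'); tote(c); blocks(c); cupchk(c); print(read_state()['ee_pos'].round(3),read_state()['orientation'].round(3))
s=read_camera('side'); np.save('sl.npy',s['frame']); np.save('tl.npy',c['frame'])"
```

```text
tote 241 [ 446.4 -339.5] [ 63.1 126.4] 40.8
tray 91 px [300. 229.] yel 37 [488.  31.] [20. 26.] 2.9 z [0.04  0.052 0.056] st -0.051 0.039
tray 132 px [331. 239.] yel 1 [463. -48.] [36. 25.] 7.9 z [0.029 0.033 0.036] st -0.082 -0.037
tray 161 px [301. 242.] yel 161 [457.  28.] [26. 37.] 89.4 z [0.029 0.033 0.038] st -0.082 0.039
cup rim z [0.042 0.05  0.054] u [-0.092  0.085] v [-0.021  0.021]
pink u 0.042 25 [0.035 0.051]
[ 0.509 -0.221  0.18 ] [-3.14   0.     0.087]
```

```bash
python3 -c "
from h import *
c=read_camera('top'); P=cloud(c); t=np.radians(5.1)
hsv=cv2.cvtColor(c['frame'],cv2.COLOR_RGB2HSV)
X,Y,Z=P[...,0]-.542,P[...,1]+.0035,P[...,2]; x=X*np.cos(t)+Y*np.sin(t); y=-X*np.sin(t)+Y*np.cos(t)
np.set_printoptions(linewidth=250)
print('x',(x[215:252:2,301]*1000).round().astype(int))
for u in range(290,314,2): print(u,'y',(y[228,u]*1000).round(),(Z[215:252:2,u]*1000).round().astype(int), ''.join('Y' if (15<h<35 and s>110) else ('P' if h>150 and s>60 else ('w' if v>120 else '.')) for h,s,v in hsv[215:252:2,u]))
"
```

```text
x [ -14  -18  -22  -27  -32  -40  -46  -51  -56  -59  -65  -70  -74  -79  -85  -90  -95 -100 -104]
290 y 63.0 [44 43 37 34 27 17 12 16 13 11 17 15 16 13 13 14 12 13 17] wwwwwww............
292 y 57.0 [47 39 35 29 26 17 10 11 13 15 16 13 19 15 11 12 12 12 14] wwwwwww............
294 y 52.0 [44 40 33 30 18 19 12 15 15 14 12 17 13 19 14 14 19 13 16] wwwwwww.YY.........
296 y 49.0 [41 39 35 26 21 22 50 51 51 52 33 33 34 34 32 27 30 35 14] wwwwwwwwYYYYYYYYYY.
298 y 44.0 [39 38 35 32 27 49 49 53 51 47 33 27 30 33 31 34 31 32 14] wwwwwwwwYYYYYYYYYY.
300 y 39.0 [43 37 34 25 21 51 52 53 55 42 29 30 29 31 32 32 33 36 14] wwwwwwwwYYYYYYYYYY.
302 y 34.0 [43 38 30 27 20 49 49 49 55 38 32 32 33 37 31 35 32 32 17] wwwwwwwwYYYYYYYYYY.
304 y 29.0 [40 39 32 24 20 50 51 50 53 36 31 34 30 37 31 29 31 30 16] wwwwwwwwYYYYYYYYYY.
306 y 21.0 [41 34 33 30 21 16 12 14 13 20 34 31 31 33 32 29 33 33 10] wwwwww..Y.YYYYYYYY.
308 y 16.0 [42 37 32 27 18 13 14 14 14 16 15 11 17 12 16 15 16 16 11] wwwwww.............
310 y 11.0 [  41   36   32   21   20   18   17   16   16   15   17   14   15   15 1228   16   15   12   14] wwwwww.............
312 y 5.0 [40 36 30 19 17 18 14 15 14 17 10 16 15 16 14 13 17 14 18] wwwwww.............
```

Block A lies flat at (.463,-.048) and block B flat at (.457,.028). Block C stands on end just behind B at (.490,.030), with its top at z 0.052. I'll take C first.

arm_command --increments '[{"ax":0,"ay":0,"az":0,"dx":-0.036,"dy":0.478,"dz":-0.1,"claw":0.06},{"ax":0,"ay":0,"az":0,"dx":-0.036,"dy":0.478,"dz":-0.1,"claw":0.06},{"ax":0,"ay":0,"az":0,"dx":-0.036,"dy":0.478,"dz":-0.1,"claw":0.06},{"ax":0,"ay":0,"az":0,"dx":-0.036,"dy":0.478,"dz":-0.1,"claw":0.06},{"ax":0,"ay":0,"az":0,"dx":-0.036,"dy":0.478,"dz":-0.1,"claw":0.06},{"ax":0,"ay":0,"az":0,"dx":-0.036,"dy":0.478,"dz":-0.1,"claw":0.06},{"ax":0,"ay":0,"az":0,"dx":-0.036,"dy":0.478,"dz":-0.1,"claw":0.06},{"ax":0,"ay":0,"az":0,"dx":0,"dy":0,"dz":0,"claw":0.06},{"ax":0,"ay":0,"az":0,"dx":0,"dy":0,"dz":0,"claw":0.06},{"ax":0,"ay":0,"az":0,"dx":0,"dy":0,"dz":0,"claw":0.06}]'

```text
time: 45.25
ee_pos: [0.4931, 0.0327, 0.1267]
orientation: [-3.141, 0.001, 0.094]
ft_force: [-0.3, 0.3, 0.9]
opening: 0.0452
grasp_force: 0.0
```

arm_command --increments '[{"ax":0,"ay":0,"az":0,"dx":-0.04,"dy":-0.04,"dz":-0.3,"claw":0.06},{"ax":0,"ay":0,"az":0,"dx":0,"dy":0,"dz":-0.4,"claw":0.06},{"ax":0,"ay":0,"az":0,"dx":0,"dy":0,"dz":-0.4,"claw":0.06},{"ax":0,"ay":0,"az":0,"dx":0,"dy":0,"dz":-0.19,"claw":0.06},{"ax":0,"ay":0,"az":0,"dx":0,"dy":0,"dz":0,"claw":0.06},{"ax":0,"ay":0,"az":0,"dx":0,"dy":0,"dz":0,"claw":-1},{"ax":0,"ay":0,"az":0,"dx":0,"dy":0,"dz":0,"claw":-1},{"ax":0,"ay":0,"az":0,"dx":0,"dy":0,"dz":0,"claw":-1},{"ax":0,"ay":0,"az":0,"dx":0,"dy":0,"dz":0,"claw":-1},{"ax":0,"ay":0,"az":0,"dx":0,"dy":0,"dz":0.4,"claw":-1},{"ax":0,"ay":0,"az":0,"dx":0,"dy":0,"dz":0.5,"claw":-1},{"ax":0,"ay":0,"az":0,"dx":0,"dy":0,"dz":0.45,"claw":-1}]'

```text
time: 46.25
ee_pos: [0.4897, 0.0284, 0.1336]
orientation: [-3.141, -0.0, 0.091]
ft_force: [1.2, -0.1, 0.0]
opening: 0.0267
grasp_force: 34.2
```

```bash
python3 -c "
from h import *
c=read_camera('top'); tote(c); print(read_state()['ee_pos'].round(3),read_state()['opening'])"
```

```text
tote 953 [ 523.8 -287.6] [170.4 200.1] 76.6
[0.494 0.029 0.141] 0.027334092172325106
```

arm_command --increments '[{"ax":0,"ay":0,"az":-0.0114,"dx":0.135,"dy":-0.43,"dz":0,"claw":-1},{"ax":0,"ay":0,"az":-0.0114,"dx":0.135,"dy":-0.43,"dz":0,"claw":-1},{"ax":0,"ay":0,"az":-0.0114,"dx":0.135,"dy":-0.43,"dz":0,"claw":-1},{"ax":0,"ay":0,"az":-0.0114,"dx":0.135,"dy":-0.43,"dz":0,"claw":-1},{"ax":0,"ay":0,"az":-0.0114,"dx":0.135,"dy":-0.43,"dz":0,"claw":-1},{"ax":0,"ay":0,"az":-0.0114,"dx":0.135,"dy":-0.43,"dz":0,"claw":-1},{"ax":0,"ay":0,"az":-0.0114,"dx":0.135,"dy":-0.43,"dz":0,"claw":-1},{"ax":0,"ay":0,"az":-0.0114,"dx":0.135,"dy":-0.43,"dz":0,"claw":-1},{"ax":0,"ay":0,"az":-0.0114,"dx":0.135,"dy":-0.41,"dz":0,"claw":-1},{"ax":0,"ay":0,"az":0,"dx":0,"dy":0,"dz":0,"claw":-1},{"ax":0,"ay":0,"az":0,"dx":0,"dy":0,"dz":0,"claw":-1}]'

```text
time: 47.22
ee_pos: [0.581, -0.2619, 0.1312]
orientation: [-3.141, 0.0, -0.234]
ft_force: [-0.0, 1.3, 0.5]
opening: 0.0272
grasp_force: 34.3
```

arm_command --increments '[{"ax":0,"ay":0,"az":0,"dx":0,"dy":0,"dz":-0.4,"claw":-1},{"ax":0,"ay":0,"az":0,"dx":0,"dy":0,"dz":-0.4,"claw":-1},{"ax":0,"ay":0,"az":0,"dx":0,"dy":0,"dz":-0.4,"claw":-1},{"ax":0,"ay":0,"az":0,"dx":0,"dy":0,"dz":-0.18,"claw":-1},{"ax":0,"ay":0,"az":0,"dx":0,"dy":0,"dz":0,"claw":-1},{"ax":0,"ay":0,"az":0,"dx":0,"dy":0,"dz":0,"claw":-0.2},{"ax":0,"ay":0,"az":0,"dx":0,"dy":0,"dz":0,"claw":-0.2},{"ax":0,"ay":0,"az":0,"dx":0,"dy":0,"dz":0,"claw":-0.2},{"ax":0,"ay":0,"az":0,"dx":0,"dy":0,"dz":0.3,"claw":-0.2},{"ax":0,"ay":0,"az":0,"dx":0,"dy":0,"dz":0.4,"claw":-0.2},{"ax":0,"ay":0,"az":0,"dx":0,"dy":0,"dz":0.4,"claw":-0.2},{"ax":0,"ay":0,"az":0,"dx":0,"dy":0,"dz":0.2,"claw":0.06}]'

```text
time: 48.22
ee_pos: [0.5828, -0.2611, 0.1312]
orientation: [3.141, -0.007, -0.23]
ft_force: [-0.4, -0.1, 1.3]
opening: 0.044
grasp_force: 0.0
```

arm_command --increments '[{"ax":0,"ay":0,"az":0.0169,"dx":-0.225,"dy":0.408,"dz":0,"claw":0.06},{"ax":0,"ay":0,"az":0.0169,"dx":-0.225,"dy":0.408,"dz":0,"claw":0.06},{"ax":0,"ay":0,"az":0.0169,"dx":-0.225,"dy":0.408,"dz":0,"claw":0.06},{"ax":0,"ay":0,"az":0.0169,"dx":-0.225,"dy":0.408,"dz":0,"claw":0.06},{"ax":0,"ay":0,"az":0.0169,"dx":-0.225,"dy":0.408,"dz":0,"claw":0.06},{"ax":0,"ay":0,"az":0.0169,"dx":-0.225,"dy":0.408,"dz":0,"claw":0.06},{"ax":0,"ay":0,"az":0.0169,"dx":-0.225,"dy":0.408,"dz":0,"claw":0.06},{"ax":0,"ay":0,"az":0,"dx":0,"dy":0,"dz":0,"claw":0.06},{"ax":0,"ay":0,"az":0,"dx":0,"dy":0,"dz":0,"claw":0.06},{"ax":0,"ay":0,"az":0,"dx":0,"dy":0,"dz":0,"claw":0.06}]'

```text
time: 49.05
ee_pos: [0.4635, -0.0459, 0.1265]
orientation: [-3.141, -0.002, 0.141]
ft_force: [0.0, -0.4, 0.9]
opening: 0.0454
grasp_force: 0.0
```

```bash
python3 -c "
from h import *
c=read_camera('top'); tote(c); blocks(c); print(read_state()['ee_pos'].round(3),read_state()['orientation'].round(3))"
```

```text
tote 802 [ 523.8 -287.4] [169.9 199.8] 77.0
[ 0.464 -0.046  0.126] [-3.141e+00 -1.000e-03  1.400e-01]
```

arm_command --increments '[{"ax":0,"ay":0,"az":0,"dx":0,"dy":-0.025,"dz":-0.4,"claw":0.06},{"ax":0,"ay":0,"az":0,"dx":0,"dy":0,"dz":-0.5,"claw":0.06},{"ax":0,"ay":0,"az":0,"dx":0,"dy":0,"dz":-0.4,"claw":0.06},{"ax":0,"ay":0,"az":0,"dx":0,"dy":0,"dz":-0.15,"claw":0.06},{"ax":0,"ay":0,"az":0,"dx":0,"dy":0,"dz":0,"claw":0.06},{"ax":0,"ay":0,"az":0,"dx":0,"dy":0,"dz":0,"claw":-1},{"ax":0,"ay":0,"az":0,"dx":0,"dy":0,"dz":0,"claw":-1},{"ax":0,"ay":0,"az":0,"dx":0,"dy":0,"dz":0,"claw":-1},{"ax":0,"ay":0,"az":0,"dx":0,"dy":0,"dz":0,"claw":-1},{"ax":0,"ay":0,"az":0,"dx":0,"dy":0,"dz":0.4,"claw":-1},{"ax":0,"ay":0,"az":0,"dx":0,"dy":0,"dz":0.5,"claw":-1},{"ax":0,"ay":0,"az":0,"dx":0,"dy":0,"dz":0.5,"claw":-1}]'

```text
time: 50.1
ee_pos: [0.4621, -0.048, 0.1232]
orientation: [-3.141, 0.001, 0.141]
ft_force: [1.7, 0.1, -0.6]
opening: 0.027
grasp_force: 31.8
```

arm_command --increments '[{"ax":0,"ay":0,"az":-0.0169,"dx":0.132,"dy":-0.386,"dz":0,"claw":-1},{"ax":0,"ay":0,"az":-0.0169,"dx":0.132,"dy":-0.386,"dz":0,"claw":-1},{"ax":0,"ay":0,"az":-0.0169,"dx":0.132,"dy":-0.386,"dz":0,"claw":-1},{"ax":0,"ay":0,"az":-0.0169,"dx":0.132,"dy":-0.386,"dz":0,"claw":-1},{"ax":0,"ay":0,"az":-0.0169,"dx":0.132,"dy":-0.386,"dz":0,"claw":-1},{"ax":0,"ay":0,"az":-0.0169,"dx":0.132,"dy":-0.386,"dz":0,"claw":-1},{"ax":0,"ay":0,"az":-0.0169,"dx":0.132,"dy":-0.386,"dz":0,"claw":-1},{"ax":0,"ay":0,"az":0,"dx":0,"dy":0,"dz":0,"claw":-1},{"ax":0,"ay":0,"az":0,"dx":0,"dy":0,"dz":0,"claw":-1}]'

```text
time: 50.85
ee_pos: [0.5322, -0.2518, 0.1216]
orientation: [-3.141, 0.0, -0.233]
ft_force: [-0.1, -0.0, -0.6]
opening: 0.0275
grasp_force: 31.8
```

```bash
python3 -c "
from h import *
c=read_camera('top'); tote(c); blocks(c); s=read_state(); print(s['ee_pos'].round(3),s['orientation'].round(3),s['opening'])"
```

```text
tote 239 [ 461.4 -350.2] [ 51.8 136. ] 53.6
tray 165 px [302. 243.] yel 165 [455.  27.] [40. 28.] 6.1 z [0.03  0.033 0.036] st -0.085 0.038
[ 0.532 -0.251  0.122] [-3.141  0.    -0.232] 0.027215470627294375
```

arm_command --increments '[{"ax":0,"ay":0,"az":0,"dx":0,"dy":0,"dz":-0.4,"claw":-1},{"ax":0,"ay":0,"az":0,"dx":0,"dy":0,"dz":-0.5,"claw":-1},{"ax":0,"ay":0,"az":0,"dx":0,"dy":0,"dz":-0.4,"claw":-1},{"ax":0,"ay":0,"az":0,"dx":0,"dy":0,"dz":-0.16,"claw":-1},{"ax":0,"ay":0,"az":0,"dx":0,"dy":0,"dz":0,"claw":-1},{"ax":0,"ay":0,"az":0,"dx":0,"dy":0,"dz":0,"claw":-0.2},{"ax":0,"ay":0,"az":0,"dx":0,"dy":0,"dz":0,"claw":-0.2},{"ax":0,"ay":0,"az":0,"dx":0,"dy":0,"dz":0,"claw":-0.2},{"ax":0,"ay":0,"az":0,"dx":0,"dy":0,"dz":0.4,"claw":-0.2},{"ax":0,"ay":0,"az":0,"dx":0,"dy":0,"dz":0.5,"claw":-0.2},{"ax":0,"ay":0,"az":0,"dx":0,"dy":0,"dz":0.5,"claw":0.06}]'

```text
time: 51.82
ee_pos: [0.5313, -0.25, 0.1182]
orientation: [-3.141, 0.002, -0.231]
ft_force: [1.1, 0.1, 0.6]
opening: 0.0442
grasp_force: 0.0
```

arm_command --increments '[{"ax":0,"ay":0,"az":0.012,"dx":-0.114,"dy":0.413,"dz":0,"claw":0.06},{"ax":0,"ay":0,"az":0.012,"dx":-0.114,"dy":0.413,"dz":0,"claw":0.06},{"ax":0,"ay":0,"az":0.012,"dx":-0.114,"dy":0.413,"dz":0,"claw":0.06},{"ax":0,"ay":0,"az":0.012,"dx":-0.114,"dy":0.413,"dz":0,"claw":0.06},{"ax":0,"ay":0,"az":0.012,"dx":-0.114,"dy":0.413,"dz":0,"claw":0.06},{"ax":0,"ay":0,"az":0.012,"dx":-0.114,"dy":0.413,"dz":0,"claw":0.06},{"ax":0,"ay":0,"az":0.012,"dx":-0.114,"dy":0.413,"dz":0,"claw":0.06},{"ax":0,"ay":0,"az":0.012,"dx":-0.114,"dy":0.413,"dz":0,"claw":0.06},{"ax":0,"ay":0,"az":0.012,"dx":-0.114,"dy":0.413,"dz":0,"claw":0.06},{"ax":0,"ay":0,"az":0,"dx":0,"dy":0,"dz":0,"claw":0.06},{"ax":0,"ay":0,"az":0,"dx":0,"dy":0,"dz":0,"claw":0.06},{"ax":0,"ay":0,"az":0,"dx":0,"dy":0,"dz":0,"claw":0.06}]'

```text
time: 52.82
ee_pos: [0.4552, 0.0285, 0.1175]
orientation: [-3.141, -0.0, 0.109]
ft_force: [0.6, -0.2, -1.1]
opening: 0.0453
grasp_force: 0.0
```

Next: grip B and lift it.

arm_command --increments '[{"ax":0,"ay":0,"az":0,"dx":0,"dy":-0.02,"dz":-0.4,"claw":0.06},{"ax":0,"ay":0,"az":0,"dx":0,"dy":0,"dz":-0.5,"claw":0.06},{"ax":0,"ay":0,"az":0,"dx":0,"dy":0,"dz":-0.44,"claw":0.06},{"ax":0,"ay":0,"az":0,"dx":0,"dy":0,"dz":0,"claw":0.06},{"ax":0,"ay":0,"az":0,"dx":0,"dy":0,"dz":0,"claw":0.06},{"ax":0,"ay":0,"az":0,"dx":0,"dy":0,"dz":0,"claw":-1},{"ax":0,"ay":0,"az":0,"dx":0,"dy":0,"dz":0,"claw":-1},{"ax":0,"ay":0,"az":0,"dx":0,"dy":0,"dz":0,"claw":-1},{"ax":0,"ay":0,"az":0,"dx":0,"dy":0,"dz":0,"claw":-1},{"ax":0,"ay":0,"az":0,"dx":0,"dy":0,"dz":0.4,"claw":-1},{"ax":0,"ay":0,"az":0,"dx":0,"dy":0,"dz":0.5,"claw":-1},{"ax":0,"ay":0,"az":0,"dx":0,"dy":0,"dz":0.5,"claw":-1}]'

```text
time: 53.82
ee_pos: [0.4544, 0.0265, 0.1233]
orientation: [-3.141, 0.002, 0.108]
ft_force: [2.0, 0.8, -0.9]
opening: 0.0269
grasp_force: 29.8
```

```bash
python3 -c "
from h import *
c=read_camera('top'); tote(c); s=read_state(); print(s['ee_pos'].round(3),s['opening'])"
```

```text
tote 945 [ 524.2 -287.5] [170.4 200. ] 76.8
[0.459 0.027 0.132] 0.027464326864192583
```

arm_command --increments '[{"ax":0,"ay":0,"az":-0.0135,"dx":0.048,"dy":-0.44,"dz":0,"claw":-1},{"ax":0,"ay":0,"az":-0.0135,"dx":0.048,"dy":-0.44,"dz":0,"claw":-1},{"ax":0,"ay":0,"az":-0.0135,"dx":0.048,"dy":-0.44,"dz":0,"claw":-1},{"ax":0,"ay":0,"az":-0.0135,"dx":0.048,"dy":-0.44,"dz":0,"claw":-1},{"ax":0,"ay":0,"az":-0.0135,"dx":0.048,"dy":-0.44,"dz":0,"claw":-1},{"ax":0,"ay":0,"az":-0.0135,"dx":0.048,"dy":-0.44,"dz":0,"claw":-1},{"ax":0,"ay":0,"az":-0.0135,"dx":0.048,"dy":-0.44,"dz":0,"claw":-1},{"ax":0,"ay":0,"az":-0.0135,"dx":0.048,"dy":-0.44,"dz":0,"claw":-1},{"ax":0,"ay":0,"az":0,"dx":0,"dy":0,"dz":0,"claw":-1},{"ax":0,"ay":0,"az":0,"dx":0,"dy":0,"dz":0,"claw":-1}]'

```text
time: 54.7
ee_pos: [0.4837, -0.2386, 0.1217]
orientation: [-3.141, 0.0, -0.234]
ft_force: [-0.4, 0.7, -0.9]
opening: 0.0271
grasp_force: 30.0
```

arm_command --increments '[{"ax":0,"ay":0,"az":0,"dx":0,"dy":0,"dz":-0.4,"claw":-1},{"ax":0,"ay":0,"az":0,"dx":0,"dy":0,"dz":-0.5,"claw":-1},{"ax":0,"ay":0,"az":0,"dx":0,"dy":0,"dz":-0.4,"claw":-1},{"ax":0,"ay":0,"az":0,"dx":0,"dy":0,"dz":-0.14,"claw":-1},{"ax":0,"ay":0,"az":0,"dx":0,"dy":0,"dz":0,"claw":-1},{"ax":0,"ay":0,"az":0,"dx":0,"dy":0,"dz":0,"claw":-0.2},{"ax":0,"ay":0,"az":0,"dx":0,"dy":0,"dz":0,"claw":-0.2},{"ax":0,"ay":0,"az":0,"dx":0,"dy":0,"dz":0,"claw":-0.2},{"ax":0,"ay":0,"az":0,"dx":0,"dy":0,"dz":0.4,"claw":-0.2},{"ax":0,"ay":0,"az":0,"dx":0,"dy":0,"dz":0.5,"claw":-0.2},{"ax":0,"ay":0,"az":0,"dx":0,"dy":0,"dz":0.5,"claw":-0.2},{"ax":0,"ay":0,"az":0,"dx":0,"dy":0,"dz":0.5,"claw":-0.2}]'

```text
time: 55.7
ee_pos: [0.4836, -0.2369, 0.1582]
orientation: [-3.141, 0.0, -0.231]
ft_force: [2.0, 0.3, -0.6]
opening: 0.034
grasp_force: 0.0
```

arm_command --increments '[{"ax":0,"ay":0,"az":0,"dx":-0.2,"dy":0.4,"dz":0,"claw":0},{"ax":0,"ay":0,"az":0,"dx":-0.3,"dy":0.4,"dz":0,"claw":0},{"ax":0,"ay":0,"az":0,"dx":-0.3,"dy":0.4,"dz":0,"claw":0},{"ax":0,"ay":0,"az":0,"dx":-0.3,"dy":0.4,"dz":0,"claw":0},{"ax":0,"ay":0,"az":0,"dx":-0.3,"dy":0.4,"dz":0,"claw":0},{"ax":0,"ay":0,"az":0,"dx":0,"dy":0,"dz":0,"claw":0},{"ax":0,"ay":0,"az":0,"dx":0,"dy":0,"dz":0,"claw":0},{"ax":0,"ay":0,"az":0,"dx":0,"dy":0,"dz":0,"claw":0}]'

```text
time: 56.37
ee_pos: [0.3794, -0.087, 0.1567]
orientation: [-3.14, -0.001, -0.23]
ft_force: [0.8, -0.3, 0.2]
opening: 0.0427
grasp_force: 0.0
```

```bash
python3 -c "
from h import *
c=read_camera('top'); tote(c); blocks(c); cupchk(c); P=cloud(c)
a=np.radians(-13.3); X,Y,Z=P[...,0]-.524,P[...,1]+.2873,P[...,2]; u=X*np.cos(a)+Y*np.sin(a); v=-X*np.sin(a)+Y*np.cos(a)
m=(abs(u)<.085)&(abs(v)<.07)&(Z>.015)
n,l,st,ce=cv2.connectedComponentsWithStats(m.astype(np.uint8))
for i in range(1,n):
    if st[i,4]>20: k=l==i; print(st[i,4],u[k].mean().round(3),v[k].mean().round(3),'z',np.median(Z[k]).round(3))
# cup contents heights along axis
a=np.radians(-103.3); X,Y=P[...,0]-.5495,P[...,1]-.2556; u=X*np.cos(a)+Y*np.sin(a); v=-X*np.sin(a)+Y*np.cos(a)
print([(round(b,3),(np.median(Z[(abs(u-b)<.008)&(abs(v)<.009)])*1000).round()) for b in np.arange(-.085,.09,.017)])
print(read_state()['ee_pos'].round(3),read_state()['time'])"
```

```text
tote 751 [ 524.3 -287. ] [170.  199.6] 76.6
cup rim z [0.042 0.05  0.054] u [-0.092  0.085] v [-0.021  0.021]
pink u 0.042 24 [0.035 0.05 ]
116 0.044 0.04 z 0.042
145 0.049 -0.029 z 0.025
146 -0.002 0.038 z 0.025
145 -0.001 -0.032 z 0.025
48 -0.038 0.041 z 0.025
90 -0.049 -0.037 z 0.025
[(np.float64(-0.085), np.float64(18.0)), (np.float64(-0.068), np.float64(16.0)), (np.float64(-0.051), np.float64(16.0)), (np.float64(-0.034), np.float64(15.0)), (np.float64(-0.017), np.float64(15.0)), (np.float64(0.0), np.float64(15.0)), (np.float64(0.017), np.float64(15.0)), (np.float64(0.034), np.float64(36.0)), (np.float64(0.051), np.float64(35.0)), (np.float64(0.068), np.float64(16.0)), (np.float64(0.085), np.float64(15.0))]
[ 0.379 -0.087  0.156] 56.4167
```

```bash
python3 -c "
from h import *
print(sign_off())"
```

```text
the job is handed in; nothing more can be done
None
```

The job is handed in: all three blue blocks and three yellow ones are in the tote, and the cup is back on its pad with one yellow block in it. Only two yellow blocks settled in the pan when I tipped the cup; the third dropped into the catch tray, so I put it in the pan by gripper before pressing the bar.

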